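# Slide the cable-duct cover back over its bay and press it home

## Task

The terminals in the open bay of the cable duct are wired: close the bay again. Slide the loose tread-plate cover along the top of the duct until it drops in between the side rails of the bay, and press it down past its spring strips until it sits fully home, level and flush with the fixed covers on either side. Keep it on the duct, do not force it, and leave the label roll, the drink can and the screwdriver where they are.

Things in the scene. Friction and masses are not known exactly. Their poses are not given: they have to be found in the camera images.
- duct: Grey steel cable duct bolted to the work surface: 158 mm wide (its x), 440 long (its y), 75 high; origin: centre of its underside, z up. Flat top: 18 mm rails along both long sides; tread-plate covers fixed flush at y = -220 to -25 and y = 138 to 220 mm; between them the open bay with terminals, 122.2 mm wide (x = -61.1 to 61.1), 163.2 mm long.
- seat (a point): Centre of the open bay at the level of its ledge: 12 mm below the duct's top plane, duct frame (0, 56.6, 63) mm, axes as the duct's. The ledge, 9 to 12 mm wide, runs all round the bay; the cover rests on it when home, with the centre of its underside here (play 1.1 mm to each side, 1.6 mm to each end).
- strips (a point): Middle of the pair of spring strips in one side wall of the bay (duct x = -58.8, y = 56.6, z = 66 mm); the other side has the same. Rounded steel bars, 64 mm long, one per half of the bay's length, stick 2.3 mm into the bay, 3 mm above the ledge. A cover dropped in rests on them 5 to 7 mm above the ledge until pressed down between them: 10 to 25 N at each end of the cover.
- bay_edge (a point): Middle of the bay's near-end edge, where the long fixed cover ends: duct frame (0, -25, 75) mm. As the loose cover's middle slides past it, the leading end tips down about 5 mm onto the strips and the tail kicks up about as much. A cover not straight and centred between the rails hangs up on one of them and must be nudged across or worked down until it drops.
- cover: Loose cover: folded aluminium tread plate 120 mm wide (its x), 160 long (its y), 12 thick, about 0.35 kg, too wide to grasp; thin sheet, it bends under more than 60 N. Origin: centre of its underside, z up. It starts lying askew on top of the long fixed cover, its y roughly along the duct's y, perhaps a little over a rail, the duct's end or the bay.
- label_roll: Bystander: white roll of label tape standing on end, 90 mm diameter, 75 mm high; origin at the centre of its underside.
- drink_can: Bystander: red drink can, 66 mm diameter, 115 mm high; origin at the centre of its underside.
- screwdriver: Bystander: screwdriver lying on the work surface, 200 mm long along its x.
Mind the look-alikes: they are no part of the job. There is more than one size of the cover; the one meant has the size given above.

How it is judged:
At the end, for the whole second after the job is handed in: The cover lies in the bay on its ledge: underside centre no more than 1.5 mm above the ledge and within 5 mm of the bay's centre, level with the duct to 0.015 rad, at rest (z of cover in the frame of seat between -0.003 and 0.0015 m and horizontal distance between cover and seat below 0.005 m and angle between the z axis of cover and the z axis of duct, either way round below 0.015 rad and linear speed of cover below 0.01 m/s); the robot touches nothing.
It fails at once if the cover was lifted more than 35 mm above the duct's top or fell off it (z of cover in the frame of seat above 0.047 m or z of cover in the frame of seat below -0.02 m).
It fails at once if the cover was forced with more than 60 N (contact force between the fingers and cover above 60 N).
It fails at once if a bystander was moved more than 20 mm (distance of any of label_roll, drink_can, screwdriver from where it was at the start of the episode above 0.02 m).
It also fails if it takes over 72 s, if anything falls off the work surface, if the arm or the gripper's body presses on something with over 40 N, if the wrist force passes 120 N, or if a joint passes its speed limit or range.

## Robot

A 7-joint arm with a two-finger parallel gripper is mounted at the origin on the work surface. World frame = base frame: x ahead of the robot, y to its left, z up, the work surface at z = 0. Lengths are in m, angles in rad, forces in N, time in s.
With the tool pointing down it reaches from about 0.4 to 0.875 m from the base axis. Payload 6.5 kg.
Tool frame: the origin (TCP) lies on the centre line of the jaws, within the pads' length; the fingertips stand 14 mm ahead of it and the grasp point (between the pads) lies 5 mm behind it; z points along the fingers, y is the line along which they close (so a half turn about z gives the same grasp; the last joint's range is limited). The gripper opens to 88 mm and grips with 3 to 60 N. Pads are 18 mm wide; open, the fingers measure 123 mm over their backs; the gripper's body (75 mm by 187 mm) begins 45 mm behind the grasp point.
Start: joints at [-1.171, 0.536, -0.004, 1.538, 0.003, 1.067, -0.071], TCP at [0.292, 0.581, 0.253] pointing down, gripper open.
Joint ranges: [-2.7, 2.7], [-0.37, 2.16], [-1.27, 1.26], [0.24, 2.4], [-1.31, 4.45], [0.19, 1.91], [-2.76, 2.76]. Speed limits (rad/s): [2.39, 2.39, 3.14, 3.14, 3.14, 3.14, 3.14].

## Interface

Orientations are given as a unit quaternion [w, x, y, z].
In Python, from cell import env gives the robot as it stands.
- The arm moves only by the shell command python3 -m pendant 'ROWS' [FORCE]. ROWS is a JSON object of lists of equal length, an entry for each row: "travel": the shift along the tool's x, y, z in m, a list of three; "angular": the turn, a rotation vector about the tool's x, y, z in rad, a list of three; "hand": the opening, from 0 (shut) to 1 (fully open). A call has 1 to 5 rows; each row shifts and turns the commanded pose from where the row before left it, along the tool's axes as they then stand; what a row does not reach is not made up. A row lasts 1/10 s, in which the tool goes at most 50 mm and 8.59 degrees, less where a joint would pass 70% of its speed; a pose out of reach is approached as far as the arm can. A call with a gripper value outside its range is refused whole. The fingers move at their own pace and stop on an object; FORCE is the grip in N (left out, the last holds). Time passes only in rows, so rows that do not move let the fingers close. It gives the time, the measured TCP pose, the force, the opening and the grip force at its end, in the units of the state.
- env.get_state(): the state, without advancing time (a new reading comes with each control period).
- env.read_camera(name): name is "scene" or "side" or "wrist"; returns a dict with "color" (400x640x3 uint8, red, green, blue), "fx", "fy", "cx", "cy" (pixels), "origin" and "orientation" of the camera in the world; the wrist camera has in their place "mount" (4x4, takes a point from camera to tool coordinates, whose origin is the TCP and whose axes are the flange's). Camera axes: x right, y down, z forward; pixel columns grow to the right and rows downward; lengths in m; the calibration is good to about 2 mm. A picture is of the moment at which its call begins: read the wrist's pose just before it. There is no depth.
- env.hand_in(): hands the job in; it is judged then, once.
Trained networks look in a picture, given as the dict that the camera call returned (one of the last four; its "shot" number tells which), for a name from the list of things; names that differ only in an ending like _2 or _b are one class to them, and where a whole thing is asked for, a point or a joint stands for the part that bears it (a point fixed in the world has none). Each returns a list of dicts, best first, with "score" (0 to 1); they miss things now and then, are a little off and sometimes report something else, mostly with a low value. They report only what shows in the picture. A call takes as long as a camera call. They do not tell look-alikes from the thing itself.
- env.recognise(picture, target): "extent" ([left, top, width, height] in pixels, round what is visible of it).
The state is a dict: "clock": time; "qpos": joint angles; "joint_velocities": joint speeds; "tau": joint torques, N m; "tool_pos": TCP position; "ee_rot": TCP orientation; "contact_force": force on the tool from outside, world axes, zero at the start; "moment": the same for the moment, N m; "opening": finger opening in m; "grip_force": force on a finger pad.
Only numpy, scipy, OpenCV 4.12 (cv2) and the standard library are available. Lean on these libraries where they do the work, as an engineer would, in place of code of your own. Each camera call takes 0.05 s, during which the arm holds its last target. There are 200 camera calls.

## Working session

There is one attempt and no reset: what is moved stays moved. The work goes in short steps, Python scripts to look and compute and a shell command to move; the robot and the scene stay as the last step left them, time stands still between calls to the robot, and variables do not carry over. Pictures are saved under pics/ and viewed, at most 12 in all, crops included, and the job is handed in when it is done.

```bash
mkdir -p pics; ls
python3 - <<'E'
from cell import env
import cv2
s=env.get_state(); print({k:(v if not hasattr(v,'tolist') else [round(float(a),4) for a in __import__('numpy').ravel(v)]) for k,v in s.items()})
for n in ("scene","side"):
    p=env.read_camera(n); cv2.imwrite(f"pics/{n}0.png",p["color"][:,:,::-1])
    print(n,{k:v for k,v in p.items() if k!="color"})
    for t in("duct","cover","label_roll","drink_can","screwdriver"):
        print(t,[(round(d["score"],2),[round(x) for x in d["extent"]]) for d in env.recognise(p,t)][:4])
E
```

```text
pics
{'clock': 0.0, 'qpos': [-1.1712, 0.5372, -0.0044, 1.5388, 0.0026, 1.0673, -0.0712], 'joint_velocities': [0.0004, 0.0006, 0.0015, -0.0004, 0.0004, 0.0003, -0.0015], 'tau': [0.0003, -57.0992, 0.9906, -25.1602, -0.0563, 0.018, 0.0001], 'tool_pos': [0.2917, 0.5802, 0.2519], 'ee_rot': [-0.0001, 0.2308, 0.973, -0.0008], 'contact_force': [0.3824, 0.0493, 0.8072], 'moment': [0.0276, 0.0238, 0.0313], 'grip_force': 0.0, 'opening': 0.08826927099853578}
scene {'fx': 416.87532592392654, 'fy': 416.87532592392654, 'cx': 319.0014200001375, 'cy': 202.90063545173166, 'origin': array([1.23616093, 0.6856294 , 0.78753142]), 'orientation': array([-0.16845169,  0.31515512,  0.83315053, -0.42209178]), 'shot': 1}
duct [(0.76, [275, 160, 143, 104])]
cover [(0.92, [282, 151, 33, 10]), (0.89, [282, 161, 60, 36]), (0.72, [327, 155, 32, 24])]
label_roll [(0.76, [260, 226, 37, 41])]
drink_can [(0.74, [307, 252, 30, 52])]
screwdriver [(0.64, [186, 204, 65, 18])]
side {'fx': 380.2658384050861, 'fy': 380.2658384050861, 'cx': 321.68966890050297, 'cy': 196.17047982809896, 'origin': array([0.45347607, 0.51201085, 0.8391714 ]), 'orientation': array([ 0.02358177, -0.09633306,  0.93968101, -0.32735829]), 'shot': 2}
duct [(0.92, [281, 151, 107, 170])]
cover [(0.95, [316, 151, 56, 58]), (0.74, [383, 133, 44, 29]), (0.71, [398, 177, 47, 24]), (0.67, [283, 149, 102, 170])]
label_roll [(0.92, [218, 195, 42, 44])]
drink_can [(0.6, [192, 247, 38, 48])]
screwdriver [(0.73, [238, 135, 56, 28])]
```

Run:
```python
import cv2,numpy as np
a=cv2.imread("pics/scene0.png")[130:310,160:440]; b=cv2.imread("pics/side0.png")[110:330,180:460]
a=cv2.resize(a,(400,257),interpolation=cv2.INTER_CUBIC)
a=cv2.resize(cv2.imread("pics/scene0.png")[130:310,180:440],(780,540))[:,:]
cv2.imwrite("pics/a.png",a)
cv2.imwrite("pics/b.png",cv2.resize(b,(763,600),interpolation=cv2.INTER_CUBIC))
```

```text
(no output)
```

View pics/a.png

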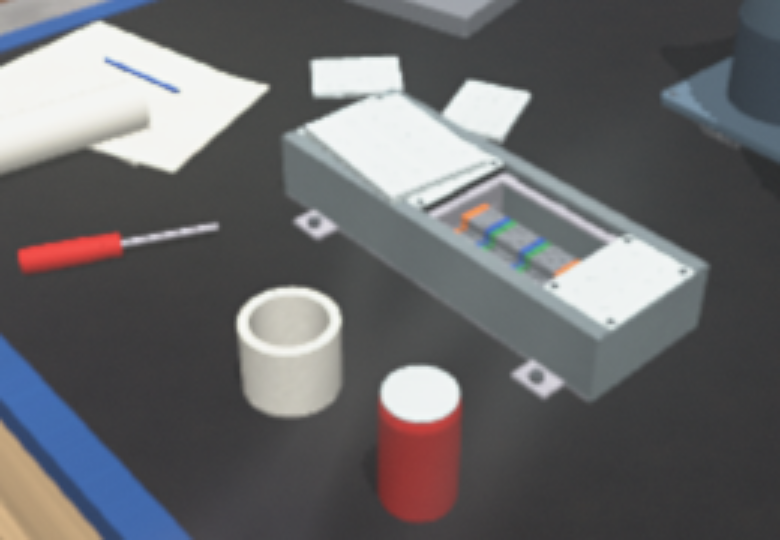

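View pics/b.png

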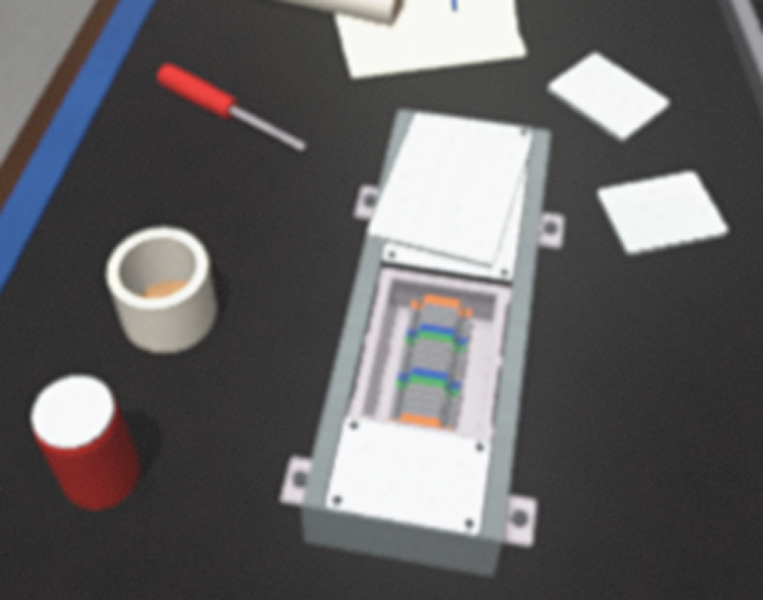

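Side view: the candidates for the cover are the large plate on the duct at px (345,180), small loose plates at (403,145) and (423,188), and the short fixed cover at (330,283). I choose the 120x160 plate on the duct at (345,180); the close crop above confirms it lies over the long fixed cover, askew.

```bash
cat > h.py <<'E'
from cell import env
import numpy as np, cv2
from scipy.spatial.transform import Rotation as R
def rot(q): return R.from_quat([q[1],q[2],q[3],q[0]])
def cam(n):
    s=env.get_state(); p=env.read_camera(n)
    if n=="wrist":
        T=np.eye(4); T[:3,:3]=rot(s["ee_rot"]).as_matrix(); T[:3,3]=s["tool_pos"]; T=T@np.array(p["mount"]); p["O"],p["M"]=T[:3,3],T[:3,:3]
    else: p["O"],p["M"]=np.array(p["origin"]),rot(p["orientation"]).as_matrix()
    return p
def ray(p,uv,z):
    d=p["M"]@np.array([(uv[0]-p["cx"])/p["fx"],(uv[1]-p["cy"])/p["fy"],1]); return p["O"]+d*(z-p["O"][2])/d[2]
def proj(p,X):
    c=(np.atleast_2d(X)-p["O"])@p["M"]; return np.c_[p["fx"]*c[:,0]/c[:,2]+p["cx"],p["fy"]*c[:,1]/c[:,2]+p["cy"]]
E
python3 - <<'E'
from h import *
p=cam("side"); c=lambda u,v:(u/2.725+180,v/2.727+110)
for n,l,z in(("duct",[(398,110),(550,130),(303,513),(497,541)],.075),("bay",[(383,266),(512,287),(350,420),(492,437)],.075),("cover",[(413,113),(533,128),(369,234),(491,265)],.087),("roll",[(160,260)],.075),("can",[(75,405)],.115)):
    print(n,[ray(p,c(*q),z).round(4)[:2].tolist() for q in l])
w=cam("wrist"); print(w["mount"], w["fx"],w["cx"],w["cy"])
E
```

```text
duct [[0.5785, -0.2476], [0.4206, -0.2528], [0.5671, 0.1996], [0.4168, 0.1912]]
bay [[0.5537, -0.0466], [0.4347, -0.048], [0.549, 0.1137], [0.4323, 0.1049]]
cover [[0.5607, -0.2347], [0.4383, -0.2399], [0.5721, -0.0713], [0.4566, -0.0596]]
roll [[0.7552, -0.0103]]
can [[0.7576, 0.1661]]
[[ 4.77264382e-05 -9.66620273e-01 -2.56213282e-01  6.49374168e-02]
 [ 9.99999998e-01  3.43969665e-05  5.65061766e-05  7.13692055e-04]
 [-4.58070561e-05 -2.56213284e-01  9.66620272e-01 -1.32450565e-01]
 [ 0.00000000e+00  0.00000000e+00  0.00000000e+00  1.00000000e+00]] 285.0384965844897 322.30578075682325 199.40235183099597
```

```bash
python3 -m pendant '{"travel":[[0,0,-0.01],[0,0,-0.01],[0,0,-0.01],[0,0,-0.01],[0,0,-0.01]],"angular":[[0,0,0.136],[0,0,0.136],[0,0,0.136],[0,0,0.136],[0,0,0.136]],"hand":[1,1,1,1,1]}'
python3 -m pendant '{"travel":[[0,0,0],[0,0,0],[0,0,0],[-0.045,0.0155,0],[-0.045,0.0155,0]],"angular":[[0,0,0.136],[0,0,0.136],[0,0,0.136],[0,0,0],[0,0,0]],"hand":[1,1,1,1,1]}'
python3 -m pendant '{"travel":[[-0.045,0.0155,0],[-0.045,0.0155,0],[-0.045,0.0155,0],[-0.045,0.0155,0],[-0.045,0.0155,0]],"angular":[[0,0,0],[0,0,0],[0,0,0],[0,0,0],[0,0,0]],"hand":[1,1,1,1,1]}'
python3 -m pendant '{"travel":[[-0.045,0.0155,0],[-0.045,0.0155,0],[-0.045,0.0155,0],[-0.045,0.0155,0],[-0.045,0.0155,0]],"angular":[[0,0,0],[0,0,0],[0,0,0],[0,0,0],[0,0,0]],"hand":[1,1,1,1,1]}'
python3 - <<'E'
from h import *
s=env.get_state(); print(s["qpos"].round(3),s["tool_pos"],s["contact_force"])
w=cam("wrist"); np.savez("w1.npz",**{k:w[k] for k in("O","M","fx","fy","cx","cy","color")})
cv2.imwrite("pics/w1.png",cv2.resize(w["color"][:,:,::-1],(800,500),interpolation=cv2.INTER_CUBIC)); print(rot(s["ee_rot"]).as_matrix().round(4))
E
```

```text
clock: 1.2
tool_pos: [0.2918, 0.5807, 0.3031]
ee_rot: [-0.0, 0.544, 0.839, -0.0]
contact_force: [-0.0, 1.1, -0.0]
opening: 0.0878
grip_force: 0.0
clock: 1.7
tool_pos: [0.324, 0.491, 0.3023]
ee_rot: [0.0, 0.7, 0.714, 0.0]
contact_force: [1.3, 0.4, 0.8]
opening: 0.088
grip_force: 0.0
clock: 2.2
tool_pos: [0.4062, 0.2658, 0.303]
ee_rot: [-0.0, 0.701, 0.713, 0.0]
contact_force: [1.4, 0.6, -0.3]
opening: 0.0881
grip_force: 0.0
clock: 2.7
tool_pos: [0.4875, 0.0422, 0.3032]
ee_rot: [0.0, 0.701, 0.713, 0.001]
contact_force: [1.9, 0.5, -0.3]
opening: 0.0883
grip_force: 0.0
[-0.631  0.214  0.529  1.921 -0.125  1.038 -0.031] [0.48752567 0.04222232 0.30315057] [ 1.91257136  0.53767741 -0.33811392]
[[-1.730e-02  9.998e-01  1.000e-03]
 [ 9.998e-01  1.730e-02  7.000e-04]
 [ 6.000e-04  1.000e-03 -1.000e+00]]
```

View pics/w1.png

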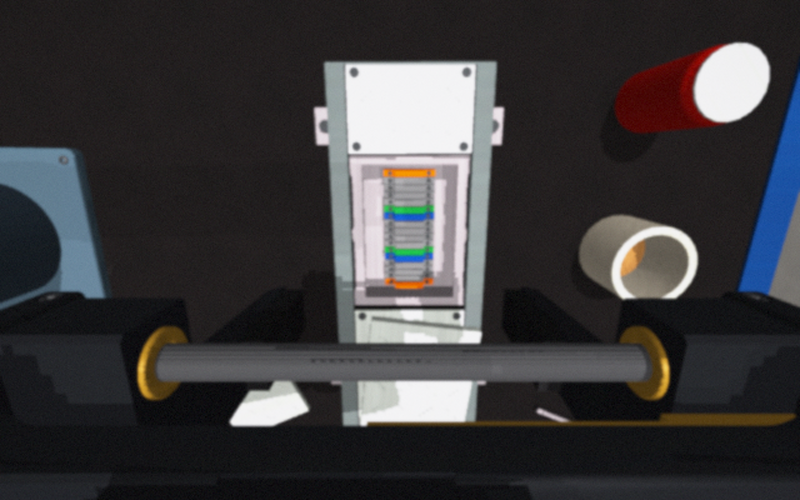

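The wrist view shows the bay (800x500 px corners about (350,155) to (467,305)) with terminals. The loose cover's leading corner is near (480,330), askew and over the right rail (world +x). Next I fit the duct edges with sub-pixel accuracy.

Run:
```python
from h import *
w=dict(np.load("w1.npz")); g=cv2.GaussianBlur(cv2.cvtColor(w["color"],cv2.COLOR_RGB2GRAY),(0,0),1).astype(float)
def edge(v,u0,u1,sgn):
    d=sgn*np.gradient(g[v])[u0:u1]; i=d.argmax(); 
    if d[i]<5 or i in(0,len(d)-1): return None
    a,b,c=d[i-1:i+2]; return u0+i+(a-c)/(2*(a-2*b+c))
for name,u0,u1,s in(("outL",250,275,1),("outR",380,404,-1),("inL",272,290,1),("inR",368,386,-1)):
    P=[]
    for v in list(range(60,80))+list(range(125,225) if "out" in name else range(80,115)):
        e=edge(v,u0,u1,s)
        if e: P.append(ray(w,(e,v),.075)[:2])
    P=np.array(P)
    if len(P)<8: print(name,len(P));continue
    for _ in range(3):
        f=np.polyfit(P[:,1],P[:,0],1); r=P[:,0]-np.polyval(f,P[:,1]); P=P[abs(r)<max(2*r.std(),.0005)]
    print(name,len(P),"slope",f[0].round(4),"x at y=0, .03,.1:",np.polyval(f,[0,.03,.1]).round(4),"res",r.std().round(5))
# ends along columns
for name,v0,v1,s,cols in(("farEnd",42,58,1,range(290,370)),("bayFar",117,132,-1,range(290,368)),("bayNear",236,255,1,range(300,370))):
    P=[]
    for u in cols:
        d=s*np.gradient(g[:,u])[v0:v1]; i=d.argmax()
        if 0<i<len(d)-1:
            a,b,c=d[i-1:i+2]; P.append(ray(w,(u,v0+i+(a-c)/(2*(a-2*b+c))),.075)[:2])
    P=np.array(P); f=np.polyfit(P[:,0],P[:,1],1); print(name,len(P),f[0].round(4),"y at x=.49",np.polyval(f,.49).round(4),np.median(P[:,1]).round(4))
```

```text
outL 120 slope -0.0184 x at y=0, .03,.1: [0.4164 0.4159 0.4146] res 8e-05
outR 120 slope -0.0188 x at y=0, .03,.1: [0.5754 0.5748 0.5735] res 8e-05
inL 54 slope -0.0197 x at y=0, .03,.1: [0.4361 0.4355 0.4341] res 0.00013
inR 54 slope -0.0188 x at y=0, .03,.1: [0.5559 0.5553 0.554 ] res 0.0001
farEnd 80 0.0228 y at x=.49 0.191 0.191
bayFar 78 0.0256 y at x=.49 0.1103 0.1107
bayNear 70 0.0215 y at x=.49 -0.0554 -0.055
```

```bash
python3 -m pendant '{"travel":[[-0.0388,0.0208,0],[-0.0388,0.0208,0],[-0.0388,0.0208,0],[-0.0388,0.0208,0],[-0.0388,0.0208,0]],"angular":[[0,0,0],[0,0,0],[0,0,0],[0,0,0],[0,0,0]],"hand":[1,1,1,1,1]}' | head -2
python3 -m pendant '{"travel":[[0,0,0.014],[0,0,0.014],[0,0,0.014],[0,0,0.014],[0,0,0.014]],"angular":[[0,0,-0.143],[0,0,-0.143],[0,0,-0.143],[0,0,-0.143],[0,0,-0.143]],"hand":[1,1,1,1,1]}' | head -2
python3 -m pendant '{"travel":[[0,0,0.014],[0,0,0.014],[0,0,0.014],[0,0,0.014],[0,0,0.014]],"angular":[[0,0,-0.143],[0,0,-0.143],[0,0,-0.143],[0,0,-0.143],[0,0,-0.143]],"hand":[1,1,1,1,1]}' | head -2
python3 -m pendant '{"travel":[[0,0,0.01],[0,0,0.01],[0,0,0],[0,0,0]],"angular":[[0,0,-0.143],[0,0,0],[0,0,0],[0,0,0]],"hand":[1,1,1,1]}'
python3 - <<'E'
from h import *
s=env.get_state(); print(s["qpos"].round(3),s["tool_pos"],s["contact_force"],rot(s["ee_rot"]).as_matrix().round(4))
w=cam("wrist"); np.savez("w2.npz",**{k:w[k] for k in("O","M","fx","fy","cx","cy","color")})
p=cam("side"); np.savez("s2.npz",**{k:p[k] for k in("O","M","fx","fy","cx","cy","color")})
a=cv2.resize(w["color"][:,:,::-1],(400,250)); b=cv2.resize(p["color"][110:330,240:460,::-1],(400,400),interpolation=cv2.INTER_CUBIC)
im=np.zeros((400,800,3),np.uint8); im[:250,:400]=a; im[:,400:]=b; cv2.imwrite("pics/w2.png",im)
E
```

```text
clock: 3.25
tool_pos: [0.5952, -0.1493, 0.3028]
clock: 3.75
tool_pos: [0.5945, -0.1478, 0.2322]
clock: 4.25
tool_pos: [0.5945, -0.1478, 0.1622]
clock: 4.65
tool_pos: [0.5945, -0.1481, 0.1429]
ee_rot: [-0.0, -0.008, 1.0, -0.0]
contact_force: [-0.1, -0.5, -0.1]
opening: 0.088
grip_force: 0.0
[ 0.062  0.609  0.151  1.73  -0.119  0.811  1.855] [ 0.59450311 -0.14812699  0.1428525 ] [-0.05246708 -0.45583781 -0.08306704] [[-9.999e-01 -1.650e-02 -0.000e+00]
 [-1.650e-02  9.999e-01 -1.000e-04]
 [ 0.000e+00 -1.000e-04 -1.000e+00]]
```

View pics/w2.png

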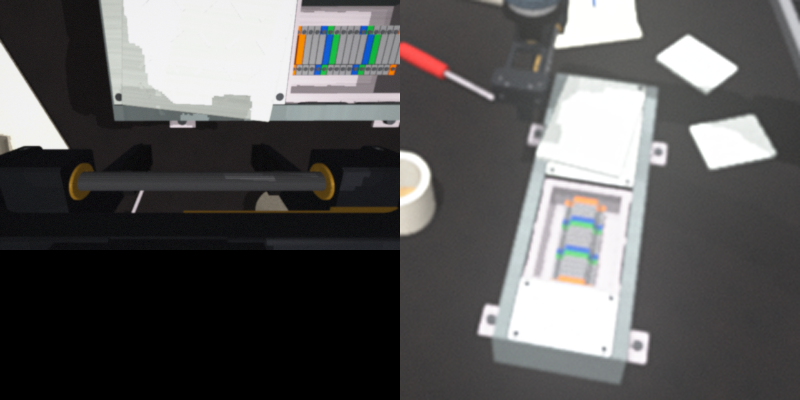

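The wrist view shows the cover with its leading right corner at full px (429,195), overhanging the +x rail, and its tail corner near (184,160). Fingers are clear at about x 210 and 430, y 260.

Run:
```python
from h import *
w=dict(np.load("w2.npz")); g=cv2.GaussianBlur(cv2.cvtColor(w["color"],cv2.COLOR_RGB2GRAY),(0,0),1).astype(float)
th=.0186; D=np.array([.4964,-.029]); A=np.array([[np.cos(th),-np.sin(th)],[np.sin(th),np.cos(th)]])
df=lambda X:((np.array(X)[:2]-D)@A*1000).round(1)
for q,z in(((429,195),.087),((184,160),.087)): print(q,df(ray(w,q,z)))
for u in list(range(200,420,30))+[480,520,560,600,635]:
    col=np.gradient(g[:,u])[60:215]; i=np.argsort(col)[:1]; j=60+i[0]
    pk=[60+k for k in range(1,154) if abs(col[k])>6 and abs(col[k])>=abs(col[k-1]) and abs(col[k])>abs(col[k+1])]
    print(u,[(k,round(col[k-60]),df(ray(w,(u,k),.075))[0],df(ray(w,(u,k),.087)).tolist()) for k in pk[-3:]])
```

```text
(429, 195) [ 78.2 -47.9]
(184, 160) [  54.  -211.7]
200 [(167, -22, np.float64(60.4), [58.7, -201.7]), (193, -20, np.float64(79.3), [76.4, -203.7])]
230 [(87, -8, np.float64(7.6), [9.0, -177.5]), (171, -22, np.float64(63.3), [61.4, -182.0]), (193, -21, np.float64(79.4), [76.5, -183.3])]
260 [(150, -10, np.float64(48.7), [47.6, -161.2]), (174, -22, np.float64(65.5), [63.5, -162.1]), (193, -22, np.float64(79.4), [76.5, -162.9])]
290 [(193, -22, np.float64(79.4), [76.6, -142.5]), (199, 38, np.float64(83.9), [80.8, -142.7]), (204, -50, np.float64(87.7), [84.3, -142.8])]
320 [(167, -16, np.float64(60.6), [58.9, -122.1]), (181, -10, np.float64(70.7), [68.3, -122.1]), (193, -34, np.float64(79.5), [76.6, -122.1])]
350 [(154, -17, np.float64(51.6), [50.3, -102.4]), (185, -22, np.float64(73.6), [71.1, -101.9]), (193, -18, np.float64(79.5), [76.6, -101.8])]
380 [(152, -17, np.float64(50.2), [49.1, -82.7]), (188, -22, np.float64(75.9), [73.2, -81.5]), (193, -17, np.float64(79.6), [76.7, -81.4])]
410 [(193, -56, np.float64(79.6), [76.7, -61.0])]
480 [(163, -46, np.float64(58.0), [56.4, -16.3]), (168, 28, np.float64(61.6), [59.8, -15.8]), (193, -36, np.float64(79.7), [76.8, -13.4])]
520 [(163, -46, np.float64(58.1), [56.5, 10.2]), (167, 26, np.float64(60.9), [59.1, 10.7]), (192, -33, np.float64(79.1), [76.2, 13.7])]
560 [(164, -30, np.float64(58.9), [57.2, 36.8]), (168, 20, np.float64(61.7), [59.9, 37.4]), (193, -31, np.float64(79.9), [77.0, 41.0])]
600 [(167, 28, np.float64(61.0), [59.3, 63.8]), (193, 10, np.float64(79.9), [77.0, 68.2]), (203, -44, np.float64(87.4), [84.1, 69.9])]
635 [(167, 26, np.float64(61.1), [59.3, 87.0]), (192, 12, np.float64(79.2), [76.4, 91.8]), (203, -44, np.float64(87.5), [84.1, 94.0])]
```

```bash
python3 -m pendant '{"travel":[[0,0,0.015],[0,0,0.015],[0,0,0.012],[0,0,0.008],[0,0,0]],"angular":[[0,0,0],[0,0,0],[0,0,0],[0,0,0],[0,0,0]],"hand":[1,1,1,1,1]}'
python3 -m pendant '{"travel":[[0.004,0,0],[0.004,0,0],[0.004,0,0],[0.003,0,0],[0.003,0,0]],"angular":[[0,0,0],[0,0,0],[0,0,0],[0,0,0],[0,0,0]],"hand":[1,1,1,1,1]}'
python3 -m pendant '{"travel":[[0.003,0,0],[0.002,0,0],[0.001,0,0],[0,0,0],[0,0,0]],"angular":[[0,0,0],[0,0,0],[0,0,0],[0,0,0],[0,0,0]],"hand":[1,1,1,1,1]}'
cat > look.py <<'E'
from h import *
th=.0186; D=np.array([.4964,-.029]); A=np.array([[np.cos(th),-np.sin(th)],[np.sin(th),np.cos(th)]])
df=lambda X:((np.array(X)[:2]-D)@A*1000).round(1)
def look(name,n="wrist",crop=None):
    s=env.get_state(); print("t",s["clock"],"tool duct",df(s["tool_pos"]),"z",s["tool_pos"][2].round(4),"F",s["contact_force"].round(1),"Rx",rot(s["ee_rot"]).as_matrix()[:,0].round(4))
    w=cam(n); np.savez(name+".npz",**{k:w[k] for k in("O","M","fx","fy","cx","cy","color")})
    im=w["color"][:,:,::-1]
    if crop: u,v,a,b=crop; im=im[v:v+b,u:u+a]
    k=min(800/im.shape[1],600/im.shape[0]); cv2.imwrite(f"pics/{name}.png",cv2.resize(im,None,fx=k,fy=k,interpolation=cv2.INTER_CUBIC)); return w
def ld(name): return dict(np.load(name+".npz"))
E
python3 -c "
from look import *
look('w3')"
```

```text
clock: 5.25
tool_pos: [0.5933, -0.148, 0.0909]
ee_rot: [-0.001, -0.01, 1.0, 0.0]
contact_force: [0.0, 0.5, 0.8]
opening: 0.0881
grip_force: 0.0
clock: 5.75
tool_pos: [0.5768, -0.1483, 0.0933]
ee_rot: [0.001, -0.01, 1.0, 0.0]
contact_force: [2.1, 1.3, 0.6]
opening: 0.0879
grip_force: 0.9
clock: 6.25
tool_pos: [0.5706, -0.1488, 0.0928]
ee_rot: [0.0, -0.01, 1.0, -0.0]
contact_force: [1.7, 0.8, 1.4]
opening: 0.0881
grip_force: 1.1
t 6.25 tool duct [  71.9 -121.1] z 0.0928 F [1.7 0.8 1.4] Rx [-9.998e-01 -1.920e-02 -3.000e-04]
```

View pics/w3.png

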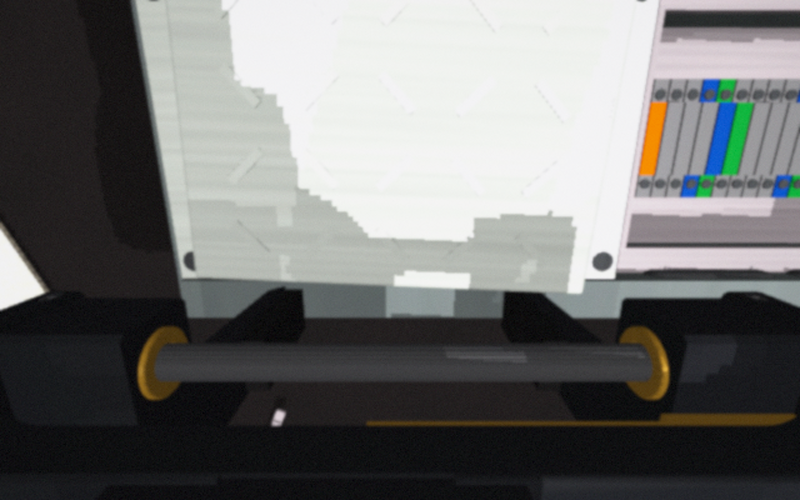

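```bash
python3 -c "
from look import *
w=ld('w3')
for q in((195,280),(400,287),(578,293),(583,230),(570,230),(170,20),(612,20),(140,20)): print(q,df(ray(w,(q[0]*.8,q[1]*.8),.087)),df(ray(w,(q[0]*.8,q[1]*.8),.075)))
p=np.array([[x,-121+s*50,z] for x in(60,70,80) for s in(-1,1) for z in(79,)],float)/1000
X=np.c_[p[:,:2]@A.T+D,p[:,2]]; print((proj(w,X)/.8).round())
"
```

```text
(195, 280) [  57.  -206.2] [  61.3 -213.6]
(400, 287) [  60. -122.] [  64.6 -122.1]
(578, 293) [ 62.6 -48.2] [ 67.4 -41.8]
(583, 230) [ 36.  -49.6] [ 38.5 -43.4]
(570, 230) [ 36.  -54.7] [ 38.5 -49. ]
(170, 20) [ -37.4 -200.7] [ -41.3 -207.7]
(612, 20) [-37.5 -49.2] [-41.4 -43. ]
(140, 20) [ -37.4 -211. ] [ -41.2 -218.8]
[[287. 280.]
 [517. 280.]
 [289. 302.]
 [516. 302.]
 [291. 322.]
 [514. 322.]]
```

```bash
python3 -m pendant '{"travel":[[0.001,0,0],[0.001,0,0],[0,0,0],[-0.008,0,0],[-0.008,0,0]],"angular":[[0,0,0],[0,0,0],[0,0,0],[0,0,0],[0,0,0]],"hand":[1,1,1,1,1]}' | grep -E "cont|tool"
python3 -m pendant '{"travel":[[0,0,-0.03],[0,0,-0.03],[0,0,0],[0,0,0],[0,0,0]],"angular":[[0,0,0],[0,0,0.1428],[0,0,0.1428],[0,0,0.1428],[0,0,0.1428]],"hand":[1,1,1,1,1]}' | grep -E "cont|tool"
python3 -m pendant '{"travel":[[0,0,0],[0,0,0],[0,0,0],[0,0,0],[0,0,0]],"angular":[[0,0,0.1428],[0,0,0.1428],[0,0,0.1428],[0,0,0.1428],[0,0,0.1428]],"hand":[1,1,1,1,1]}' | grep -E "cont|tool"
python3 -m pendant '{"travel":[[0,0,0],[0,0,0],[0,0,0]],"angular":[[0,0,0.1428],[0,0,0.1428],[0,0,0]],"hand":[1,1,1]}' | grep -E "cont|tool"
python3 -m pendant '{"travel":[[-0.0285,-0.0213,0],[-0.0285,-0.0213,0],[-0.0285,-0.0213,0],[-0.0285,-0.0213,0],[0,0,0]],"angular":[[0,0,0],[0,0,0],[0,0,0],[0,0,0],[0,0,0]],"hand":[1,1,1,1,1]}' | grep -E "cont|tool"
python3 -c "
from look import *
look('w4')"
```

```text
tool_pos: [0.584, -0.1488, 0.0923]
contact_force: [0.0, -0.2, 0.4]
tool_pos: [0.5846, -0.1485, 0.1528]
contact_force: [-0.2, 0.4, 0.2]
tool_pos: [0.5844, -0.1485, 0.1524]
contact_force: [0.2, 0.4, 0.4]
tool_pos: [0.5845, -0.1482, 0.1523]
contact_force: [0.4, 0.2, 0.2]
tool_pos: [0.4976, -0.2694, 0.1532]
contact_force: [0.2, -0.0, 0.1]
t 8.6 tool duct [  -3.2 -240.4] z 0.1532 F [ 0.2 -0.   0.1] Rx [-0.0155  0.9999 -0.0028]
```

View pics/w4.png

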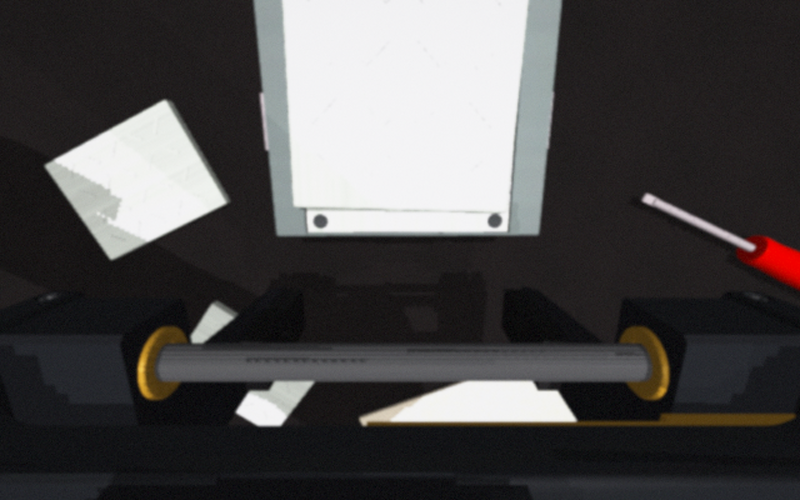

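The wrist view shows the tail edge at about (296,207)–(509,212), nearly straight between the rails and about 20 px from the duct's end. Next I measure it.

```bash
python3 -c "
from look import *
w=ld('w4')
g=cv2.GaussianBlur(cv2.cvtColor(w['color'],cv2.COLOR_RGB2GRAY),(0,0),1).astype(float)
def sub(d,i): a,b,c=d[i-1:i+2]; return i+(a-c)/(2*(a-2*b+c))
for v in range(10,165,25):
    d=np.gradient(g[v]); r=[]
    for lo,hi,z in((195,228,.075),(222,245,.087),(402,425,.087),(424,455,.075)):
        i=lo+abs(d[lo:hi]).argmax(); r.append(df(ray(w,(sub(d,i),v),z)).tolist())
    print(v,r)
for u in (250,280,310,340,370,400):
    d=np.gradient(g[:,u]); i=155+d[155:178].argmin(); j=180+d[180:195].argmin(); print(u,df(ray(w,(u,sub(d,i)),.087)),df(ray(w,(u,sub(d,j)),.075)))
"
```

```text
10 [[-79.2, -103.0], [-60.9, -107.1], [58.5, -107.5], [79.5, -103.6]]
35 [[-79.3, -117.5], [-61.5, -120.8], [58.1, -121.2], [79.5, -118.1]]
60 [[-79.3, -132.7], [-62.0, -135.1], [57.5, -135.5], [79.5, -133.2]]
85 [[-80.9, -148.5], [-62.2, -150.0], [57.0, -150.4], [80.3, -149.0]]
110 [[-81.0, -165.0], [-62.8, -165.5], [56.6, -165.9], [80.1, -165.5]]
135 [[-79.2, -182.2], [-63.2, -181.8], [56.5, -182.1], [79.5, -182.7]]
160 [[-79.3, -200.2], [-63.7, -198.7], [56.6, -199.1], [79.5, -200.6]]
250 [ -52.8 -202. ] [ -57.1 -221. ]
280 [ -31.9 -202.4] [ -34.4 -220.8]
310 [ -10.9 -203.1] [ -11.7 -221.2]
340 [  10.1 -203.5] [  11.  -221.3]
370 [  31.  -203.9] [  33.6 -221. ]
400 [  52.3 -208.1] [  56.3 -220.9]
```

```bash
python3 -m pendant '{"travel":[[0,0.001,0.02],[0,0.001,0.02],[0,0,0.012],[0,0,0.007],[0,0,0]],"angular":[[0,0,-0.002],[0,0,0],[0,0,0],[0,0,0],[0,0,0]],"hand":[1,1,1,1,1]}' | grep -E "cont|tool"
python3 -m pendant '{"travel":[[0.009,0,0],[0.009,0,0],[0.006,0,0],[0.006,0,0],[0.008,0,0]],"angular":[[0,0,0],[0,0,0],[0,0,0],[0,0,0],[0,0,0]],"hand":[1,1,1,1,1]}' | grep -E "cont|tool"
python3 -m pendant '{"travel":[[0.008,0,0],[0.008,0,0],[0.008,0,0],[0.008,0,0],[0.008,0,0]],"angular":[[0,0,0],[0,0,0],[0,0,0],[0,0,0],[0,0,0]],"hand":[1,1,1,1,1]}' | grep -E "cont|tool"
python3 -m pendant '{"travel":[[0.008,0,0],[0.008,0,0],[0.006,0,0],[0.003,0,0],[0,0,0]],"angular":[[0,0,0],[0,0,0],[0,0,0],[0,0,0],[0,0,0]],"hand":[1,1,1,1,1]}' | grep -E "cont|tool"
cat >> look.py <<'E'
def sub(d,i): a,b,c=d[i-1:i+2]; return i+(a-c)/(2*(a-2*b+c))
E
python3 -c "
from look import *
look('w5')"
```

```text
tool_pos: [0.5033, -0.2633, 0.093]
contact_force: [0.4, -0.2, -0.0]
tool_pos: [0.503, -0.2264, 0.0944]
contact_force: [-0.2, -3.8, 1.4]
tool_pos: [0.5022, -0.1863, 0.0943]
contact_force: [0.8, -4.5, 4.8]
tool_pos: [0.5012, -0.1599, 0.0936]
contact_force: [2.0, -0.9, 1.2]
t 10.65 tool duct [   2.4 -130.9] z 0.0936 F [ 2.  -0.9  1.2] Rx [-0.0221  0.9998  0.001 ]
```

View pics/w5.png

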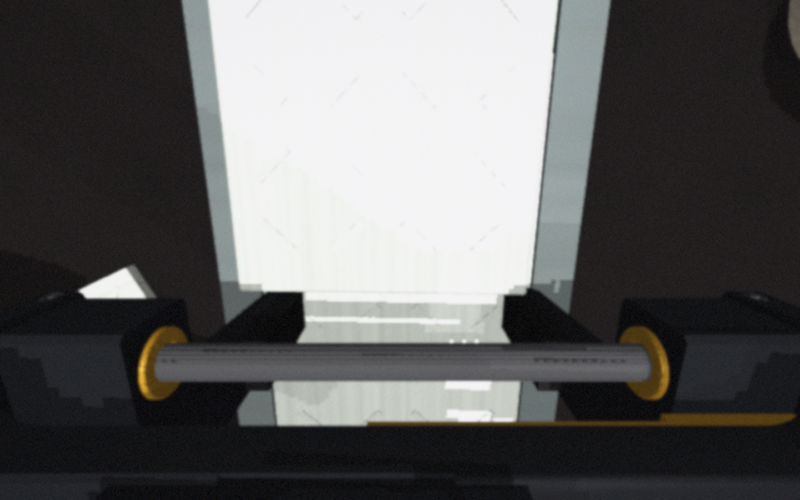

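Wrist view: the cover is now squared up, with its tail edge at about (240,291)–(530,291) against the fingers and its sides nearly parallel to the rails. Next I measure its lateral offset.

```bash
cat > edges.py <<'E'
from look import *
def edges(name,bands,rows=range(10,215,15)):
    w=ld(name); g=cv2.GaussianBlur(cv2.cvtColor(w['color'],cv2.COLOR_RGB2GRAY),(0,0),1).astype(float)
    for lab,z,c0,c1,h in bands:   # search around a line from (c0 at row 0) to (c1 at row 200), half width h
        P=[]
        for v in rows:
            c=c0+(c1-c0)*v/200; d=np.gradient(g[v]); lo=int(c-h); i=lo+abs(d[lo:int(c+h)]).argmax(); P.append(df(ray(w,(sub(d,i),v),z)))
        P=np.array(P); f=np.polyfit(P[:,1],P[:,0],1); r=P[:,0]-np.polyval(f,P[:,1]); k=abs(r)<max(.4,1.5*np.median(abs(r))); f=np.polyfit(P[k,1],P[k,0],1)
        print(lab,"slope",f[0].round(4),"x at y=-120,-60,0:",np.polyval(f,[-120,-60,0]).round(1),"n",k.sum())
E
python3 -c "
from edges import *
edges('w5',[('railL',.075,146,172,8),('covL',.087,167,187,7),('covR',.087,446,429,6),('railR',.075,488,465,8)])
w=ld('w5'); print([df(ray(w,(u,232.5),.087)) for u in(200,320,420)])
"
```

```text
railL slope -0.0012 x at y=-120,-60,0: [-79.2 -79.2 -79.3] n 14
covL slope 0.0102 x at y=-120,-60,0: [-64.8 -64.2 -63.6] n 14
covR slope -0.0033 x at y=-120,-60,0: [56.  55.8 55.6] n 14
railR slope 0.0003 x at y=-120,-60,0: [79.6 79.6 79.6] n 14
[array([ -60.4, -119.9]), array([   2.1, -119.6]), array([  54.2, -119.4])]
```

```bash
python3 -m pendant '{"travel":[[-0.01,0,0],[-0.01,0,0],[0,0,-0.03],[0,0,-0.03],[0,0,0]],"angular":[[0,0,0],[0,0,0],[0,0,0],[0,0,0.1428],[0,0,0.1428]],"hand":[1,1,1,1,1]}' | grep -E "cont|tool"
python3 -m pendant '{"travel":[[0,0,0],[0,0,0],[0,0,0],[0,0,0],[0,0,0]],"angular":[[0,0,0.1428],[0,0,0.1428],[0,0,0.1428],[0,0,0.1428],[0,0,0.1428]],"hand":[1,1,1,1,1]}' | grep -E "cont|tool"
python3 -m pendant '{"travel":[[0,0,0],[0,0,0],[0,0,0],[0,0,0],[0,0,0]],"angular":[[0,0,0.1428],[0,0,0.1428],[0,0,0.1428],[0,0,0.1428],[0,0,0]],"hand":[1,1,1,1,1]}' | grep -E "cont|tool"
python3 -m pendant '{"travel":[[-0.022,-0.0278,0],[-0.022,-0.0278,0],[-0.022,-0.0278,0],[-0.022,-0.0278,0],[0,0,0]],"angular":[[0,0,0],[0,0,0],[0,0,0],[0,0,0],[0,0,0]],"hand":[1,1,1,1,1]}' | grep -E "cont|tool"
python3 -c "
from look import *
look('w6'); s=env.get_state();print(s['qpos'].round(2),rot(s['ee_rot']).as_matrix().round(4).tolist())
w=ld('w6'); g=cv2.GaussianBlur(cv2.cvtColor(w['color'],cv2.COLOR_RGB2GRAY),(0,0),1).astype(float)
for u in range(180,470,20):
    d=np.gradient(g[:,u]); v=[k for k in range(20,215) if abs(d[k])>7 and abs(d[k])>=abs(d[k-1]) and abs(d[k])>abs(d[k+1])]
    print(u,[(k,round(d[k]),df(ray(w,(u,sub(d,k)),.075))[0],df(ray(w,(u,sub(d,k)),.087)).tolist()) for k in v[-3:]])
"
```

```text
tool_pos: [0.503, -0.183, 0.1567]
contact_force: [0.7, 0.5, -0.1]
tool_pos: [0.501, -0.1818, 0.1535]
contact_force: [0.6, 0.4, 0.6]
tool_pos: [0.5011, -0.1817, 0.1533]
contact_force: [-0.9, -0.4, -0.5]
tool_pos: [0.4079, -0.0684, 0.1528]
contact_force: [0.1, -0.4, 0.1]
t 12.7 tool duct [-89.2 -37.8] z 0.1528 F [ 0.1 -0.4  0.1] Rx [ 0.9996  0.0285 -0.0045]
[-0.79  0.54  1.09  2.25 -0.72  0.76 -0.75] [[0.9996, 0.0271, -0.0015], [0.0271, -0.9996, 0.0017], [-0.0015, -0.0017, -1.0]]
180 [(170, -44, np.float64(-57.2), [-55.2, 63.0]), (175, 26, np.float64(-60.9), [-58.7, 63.4]), (198, -32, np.float64(-79.2), [-75.9, 65.5])]
200 [(172, -35, np.float64(-59.0), [-56.8, 49.1]), (176, 18, np.float64(-61.6), [-59.3, 49.4]), (199, -34, np.float64(-79.4), [-76.1, 51.1])]
220 [(182, -22, np.float64(-65.7), [-63.2, 35.6]), (199, -33, np.float64(-79.3), [-76.0, 36.6])]
240 [(182, -21, np.float64(-66.0), [-63.4, 21.4]), (199, -31, np.float64(-79.3), [-76.0, 22.2])]
260 [(182, -22, np.float64(-66.0), [-63.5, 7.2]), (199, -34, np.float64(-79.2), [-75.9, 7.8])]
280 [(183, -22, np.float64(-66.3), [-63.8, -
[... 624 characters left out ...]
[-64.5, -77.9]), (195, -14, np.float64(-74.6), [-71.6, -78.3]), (201, -23, np.float64(-79.4), [-76.1, -78.6])]
400 [(185, -23, np.float64(-67.2), [-64.6, -92.1]), (193, -16, np.float64(-72.9), [-70.0, -92.5]), (201, -20, np.float64(-79.2), [-75.9, -93.0])]
420 [(192, -14, np.float64(-71.9), [-69.0, -106.7]), (201, 13, np.float64(-79.0), [-75.7, -107.4]), (209, -34, np.float64(-85.7), [-82.0, -108.0])]
440 [(200, -8, np.float64(-78.5), [-75.2, -121.7]), (205, 18, np.float64(-81.8), [-78.4, -122.1]), (210, -32, np.float64(-85.8), [-82.2, -122.5])]
460 [(177, -30, np.float64(-60.0), [-57.8, -133.7]), (186, -13, np.float64(-66.9), [-64.3, -134.6]), (201, -22, np.float64(-79.2), [-75.9, -136.2])]
```

```bash
python3 -m pendant '{"travel":[[0,0,0.02],[0,0,0.02],[0,0,0.012],[0,0,0.007],[0,0,0]],"angular":[[0,0,0.007],[0,0,0],[0,0,0],[0,0,0],[0,0,0]],"hand":[1,1,1,1,1]}' | grep -E "cont|tool"
python3 -m pendant '{"travel":[[0.003,0,0],[0.003,0,0],[0,0,0],[0,0,0]],"angular":[[0,0,0],[0,0,0],[0,0,0],[0,0,0]],"hand":[1,1,1,1]}' | grep -E "cont|tool"
python3 -c "
from look import *
for i in range(3): look('w7')
"
```

```text
tool_pos: [0.4115, -0.0728, 0.0943]
contact_force: [-0.6, 0.6, -0.1]
tool_pos: [0.4177, -0.0715, 0.095]
contact_force: [-0.1, -0.2, 0.3]
t 13.65 tool duct [-79.5 -41.1] z 0.095 F [-0.1 -0.2  0.3] Rx [9.999e-01 1.490e-02 7.000e-04]
t 13.7 tool duct [-79.7 -41. ] z 0.0949 F [-0.4 -0.5  0.5] Rx [9.999e-01 1.470e-02 4.000e-04]
t 13.75 tool duct [-79.8 -41. ] z 0.0949 F [ 0.4 -0.5  0.5] Rx [9.999e-01 1.470e-02 3.000e-04]
```

```bash
python3 -m pendant '{"travel":[[0.003,0,0.001],[0.003,0,0],[0.002,0,0],[0.0015,0,0],[0,0,0]],"angular":[[0,0,-0.004],[0,0,0],[0,0,0],[0,0,0],[0,0,0]],"hand":[1,1,1,1,1]}' | grep -E "cont|tool"
python3 -m pendant '{"travel":[[0,0,0],[0,0,0]],"angular":[[0,0,0],[0,0,0]],"hand":[1,1]}' | grep -E "cont|tool"
python3 -c "
from look import *
look('w8')
w=ld('w8'); g=cv2.GaussianBlur(cv2.cvtColor(w['color'],cv2.COLOR_RGB2GRAY),(0,0),1).astype(float)
for u in range(160,500,20):
    d=np.gradient(g[:,u]); v=[k for k in range(3,240) if abs(d[k])>7 and abs(d[k])>=abs(d[k-1]) and abs(d[k])>abs(d[k+1])]
    print(u,[(k,round(d[k]),df(ray(w,(u,sub(d,k)),.075))[0],df(ray(w,(u,sub(d,k)),.087)).tolist()) for k in v[-4:]])
"
```

```text
tool_pos: [0.4269, -0.0715, 0.0936]
contact_force: [-1.8, 0.6, -1.3]
tool_pos: [0.4269, -0.0714, 0.0937]
contact_force: [-0.1, -0.1, -0.8]
t 14.5 tool duct [-70.2 -41.1] z 0.0937 F [-0.1 -0.1 -0.8] Rx [9.998e-01 1.830e-02 3.000e-04]
160 [(198, -21, np.float64(-42.6), [-39.5, 41.1]), (203, 35, np.float64(-45.4), [-42.1, 41.5]), (223, -38, np.float64(-57.1), [-52.8, 43.0]), (229, 24, np.float64(-61.0), [-56.4, 43.6])]
180 [(233, -24, np.float64(-63.2), [-58.4, 33.4])]
200 [(201, -12, np.float64(-44.5), [-41.2, 21.1]), (232, -8, np.float64(-62.6), [-57.9, 22.9])]
220 [(202, -12, np.float64(-45.0), [-41.7, 11.0]), (233, -42, np.float64(-63.3), [-58.5, 12.6])]
240 [(203, -12, np.float64(-45.6), [-42.3, 0.9]), (233, -40, np.float64(-63.3), [-58.5, 2.1])]
260 [(204, -12, np.float64(-46.2), [-42.8, -9.2]), (232, -22, np.float64(-63.0), [-58.3, -8.3])]
280 [(216, -12, np.float64(-53.1), [-49.1, -19.1]), (232, -20, np.float64(-63.0), [-58.2, -18.8])]
300 [(216, -11, np.float64(-53.5), [-49.5, -29.4]), (232, -22, np.float64(-63.0), [-58.3, -29.2])]
320 [(217, -12, np.float64(-53.8), [-49.8, -39.6]), (232, -22, np.float64(-63.0), [-58.3, -39.6])]
340 [(215, -12, np.float64(-52.5), [-48.6, -49.9]), (232, -22, np.float64(-63.0), [-58.3, -50.0])]
360 [(215, -12, np.float64(-52.7), [-48.8, -60.2]), (232, -22, np.float64(-63.0), [-58.3, -60.5])]
380 [(216, -12, np.float64(-53.1), [-49.2, -70.4]), (232, -22, np.float64(-63.0), [-58.3, -70.9])]
400 [(213, -12, np.float64(-51.6), [-47.8, -80.6]), (232, -22, np.float64(-63.0), [-58.3, -81.3])]
420 [(211, -14, np.float64(-50.3), [-46.5, -90.7]), (233, -42, np.float64(-63.3), [-58.5, -91.8])]
440 [(211, -14, np.float64(-50.5), [-46.7, -101.0]), (232, -21, np.float64(-63.0), [-58.3, -102.2])]
460 [(205, -9, np.float64(-46.7), [-43.3, -110.7]), (232, -20, np.float64(-63.0), [-58.3, -112.6])]
480 [(198, -8, np.float64(-43.1), [-39.9, -120.4]), (227, -26, np.float64(-60.0), [-55.5, -122.6])]
```

View pics/w8.png

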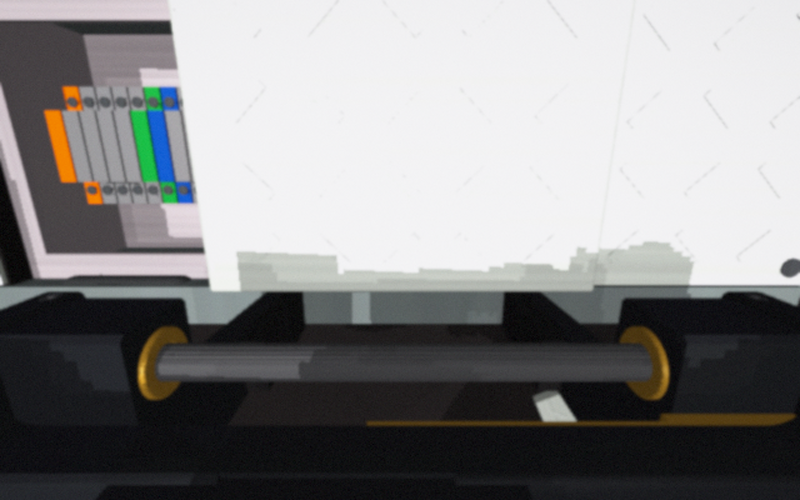

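```bash
python3 -m pendant '{"travel":[[-0.005,0,0],[-0.007,0,0],[0,0,-0.02],[0,0,-0.02],[0,0,-0.004]],"angular":[[0,0,0],[0,0,0],[0,0,0],[0,0,0],[0,0,0]],"hand":[1,1,1,1,1]}' | grep -E "cont|tool"
python3 -m pendant '{"travel":[[0.034,0,0],[0.034,0,0],[0.034,0,0],[0.034,0,0],[0.034,0,0]],"angular":[[0,0,0],[0,0,0],[0,0,0],[0,0,0],[0,0,0]],"hand":[1,1,1,1,1]}' | grep -E "cont|tool"
python3 -m pendant '{"travel":[[0,0,0],[0,0,0.02],[0,0,0.02],[0,0,0.004],[0,0,0]],"angular":[[0,0,0],[0,0,0],[0,0,0],[0,0,0],[0,0,0]],"hand":[1,1,1,1,1]}' | grep -E "cont|tool"
python3 -c "
from look import *
look('w9')
"
```

```text
tool_pos: [0.4153, -0.0718, 0.1389]
contact_force: [0.1, 0.8, -0.6]
tool_pos: [0.5857, -0.0681, 0.1367]
contact_force: [-0.3, -0.8, 0.5]
tool_pos: [0.5837, -0.0686, 0.0931]
contact_force: [0.3, -0.1, -0.2]
t 16.05 tool duct [ 86.5 -41.2] z 0.0931 F [ 0.3 -0.1 -0.2] Rx [ 0.9998  0.0177 -0.0017]
```

Now a slow approach from +86.5 to +70.6, i.e. −15.9 mm.

```bash
python3 -m pendant '{"travel":[[-0.003,0,0],[-0.003,0,0],[-0.003,0,0],[-0.002,0,0],[-0.001,0,0]],"angular":[[0,0,0],[0,0,0],[0,0,0],[0,0,0],[0,0,0]],"hand":[1,1,1,1,1]}' | grep -E "cont|tool"
python3 -m pendant '{"travel":[[-0.0007,0,0],[-0.0007,0,0],[-0.0007,0,0],[-0.0007,0,0]],"angular":[[0,0,0],[0,0,0],[0,0,0],[0,0,0]],"hand":[1,1,1,1]}' | grep -E "cont|tool"
python3 -m pendant '{"travel":[[-0.0006,0,0],[-0.0005,0,0],[0,0,0]],"angular":[[0,0,0],[0,0,0],[0,0,0]],"hand":[1,1,1]}' | grep -E "cont|tool"
python3 -c "
from look import *
look('w9')
"
```

```text
tool_pos: [0.5725, -0.0687, 0.0939]
contact_force: [0.2, 0.3, -0.3]
tool_pos: [0.57, -0.0688, 0.0937]
contact_force: [-0.5, -0.1, 0.0]
tool_pos: [0.5688, -0.0689, 0.0937]
contact_force: [-0.5, -0.8, 0.6]
t 17.3 tool duct [ 71.7 -41.2] z 0.0937 F [-0.5 -0.8  0.6] Rx [ 0.9998  0.0182 -0.    ]
```

```bash
python3 -m pendant '{"travel":[[-0.0006,0,0],[-0.0005,0,0],[0,0,0]],"angular":[[0,0,0],[0,0,0],[0,0,0]],"hand":[1,1,1]}' | grep -E "cont|tool"
python3 -m pendant '{"travel":[[0.006,0,0],[0.006,0,0],[0,0,-0.025],[0,0,-0.025],[0,0,0]],"angular":[[0,0,0],[0,0,0],[0,0,0],[0,0,0],[0,0,-0.1428]],"hand":[1,1,1,1,1]}' | grep -E "cont|tool"
python3 -m pendant '{"travel":[[0,0,0],[0,0,0],[0,0,0],[0,0,0],[0,0,0]],"angular":[[0,0,-0.1428],[0,0,-0.1428],[0,0,-0.1428],[0,0,-0.1428],[0,0,-0.1428]],"hand":[1,1,1,1,1]}' | grep -E "cont|tool"
python3 -m pendant '{"travel":[[0,0,0],[0,0,0],[0,0,0],[0,0,0],[0,0,0]],"angular":[[0,0,-0.1428],[0,0,-0.1428],[0,0,-0.1428],[0,0,-0.1428],[0,0,-0.1428]],"hand":[1,1,1,1,1]}' | grep -E "cont|tool"
python3 -m pendant '{"travel":[[-0.027,-0.021,0],[-0.027,-0.021,0],[-0.027,-0.021,0],[-0.027,-0.019,0],[0,0,0]],"angular":[[0,0,0],[0,0,0],[0,0,0],[0,0,0],[0,0,0]],"hand":[1,1,1,1,1]}' | grep -E "cont|tool"
python3 -c "
from look import *
look('w10')
w=ld('w10'); g=cv2.GaussianBlur(cv2.cvtColor(w['color'],cv2.COLOR_RGB2GRAY),(0,0),1).astype(float)
for v in range(5,215,20):
    d=np.gradient(g[v]); k=[i for i in range(140,500) if abs(d[i])>8 and abs(d[i])>=abs(d[i-1]) and abs(d[i])>abs(d[i+1])]
    print(v,[(i,round(d[i]),df(ray(w,(sub(d,i),v),.075))[0],df(ray(w,(sub(d,i),v),.087)).tolist()) for i in k[:3]+k[-3:]])
for u in(260,320,380):
    d=np.gradient(g[:,u]); print(u,[(i,round(d[i]),df(ray(w,(u,i),.087))[1]) for i in range(150,240) if abs(d[i])>8 and abs(d[i])>=abs(d[i-1]) and abs(d[i])>abs(d[i+1])])
"
```

```text
tool_pos: [0.5679, -0.0689, 0.0938]
contact_force: [-0.0, -0.4, -0.8]
tool_pos: [0.5819, -0.0695, 0.1464]
contact_force: [0.8, -0.7, -0.7]
tool_pos: [0.5803, -0.0687, 0.1438]
contact_force: [-0.4, -0.1, 0.5]
tool_pos: [0.5802, -0.0689, 0.1438]
contact_force: [0.0, -0.2, -0.6]
tool_pos: [0.4971, -0.183, 0.1442]
contact_force: [1.3, -0.7, -0.4]
t 19.65 tool duct [  -2.1 -154. ] z 0.1442 F [ 1.3 -0.7 -0.4] Rx [-0.0106  0.9999 -0.0022]
5 [(195, 30, np.float64(-79.2), [-74.5, -20.7]), (222, 24, np.float64(-62.2), [-58.5, -20.8]), (427, -21, np.float64(64.8), [60.9, -21.9]), (222, 24, np.float64(-62.2), [-58.5, -20.8]), (427, -21, np.float64(64.8), [60.9, -21.9]), (451, -32, np.float64(79.5), [74.8, -22.0])]
25 [(197, 31, np.float64(-79.2), [-74.5, -31.1]), (224, 22, np.float64(-62.2), [-58.5, -31.2]), (426, -22, np.float64(64.7), [60.9, -32.2]), (224, 22, np.float64(-62.2), [-58.5, -31.2]), (426, -22, np.float64(64.7), [60.9, -32.2]), (449, -32, np.float64(79.5), [74.8, -32.3])]
45 [(199, 32, np.float64(-79.2), [-74.5, -41.8]), (225, 22, np.float64(-62.3), [-58.7, -41.9]), (424, -20, np.f
[... 1899 characters left out ...]
(151, -16, np.float64(-124.8), [-117.4, -127.5]), (214, 29, np.float64(-79.6), [-74.9, -127.8]), (241, 34, np.float64(-59.8), [-56.3, -127.9]), (407, -34, np.float64(60.3), [56.7, -128.8]), (434, -32, np.float64(79.5), [74.7, -128.9])]
205 [(159, -30, np.float64(-121.2), [-114.0, -141.6]), (164, -17, np.float64(-118.0), [-111.0, -141.7]), (216, 32, np.float64(-79.6), [-74.9, -141.9]), (242, 31, np.float64(-60.1), [-56.5, -142.1]), (406, -34, np.float64(60.2), [56.6, -142.9]), (432, -34, np.float64(79.5), [74.7, -143.0])]
260 [(233, -16, np.float64(-162.9))]
320 [(234, -14, np.float64(-163.9))]
380 [(172, -12, np.float64(-119.7)), (175, 12, np.float64(-121.8)), (222, -16, np.float64(-155.2))]
```

```bash
python3 -m pendant '{"travel":[[0,0,0.02],[0,0,0.02],[0,0,0.008],[0,0,0.003],[0,0,0]],"angular":[[0,0,0],[0,0,0],[0,0,0],[0,0,0],[0,0,0]],"hand":[1,1,1,1,1]}' | grep -E "cont|tool"
python3 -m pendant '{"travel":[[0.004,0,0],[0.004,0,0],[0.004,0,0],[0,0,0],[0,0,0]],"angular":[[0,0,0],[0,0,0],[0,0,0],[0,0,0],[0,0,0]],"hand":[1,1,1,1,1]}' | grep -E "cont|tool"
python3 -c "
from look import *
for i in range(2):look('w11')
"
```

```text
tool_pos: [0.5002, -0.1779, 0.0928]
contact_force: [0.4, -0.6, 0.4]
tool_pos: [0.4997, -0.1659, 0.0929]
contact_force: [0.4, 0.0, -0.0]
t 20.7 tool duct [   0.7 -137. ] z 0.0929 F [ 0.4  0.  -0. ] Rx [-0.0186  0.9998 -0.    ]
t 20.75 tool duct [   0.7 -137.2] z 0.0929 F [0.  0.  0.2] Rx [-1.830e-02  9.998e-01 -1.000e-04]
```

```bash
python3 -m pendant '{"travel":[[0.003,0,0],[0.003,0,0],[0.003,-0.0001,0],[0.004,-0.0001,0],[0.005,-0.0001,0]],"angular":[[0,0,0],[0,0,0],[0,0,0],[0,0,0],[0,0,0]],"hand":[1,1,1,1,1]}' | grep -E "cont|tool"
python3 -m pendant '{"travel":[[0.005,-0.0001,0],[0.005,-0.0001,0],[0.005,-0.0001,0],[0.005,-0.0001,0],[0.005,-0.0001,0]],"angular":[[0,0,0],[0,0,0],[0,0,0],[0,0,0],[0,0,0]],"hand":[1,1,1,1,1]}' | grep -E "cont|tool"
python3 -m pendant '{"travel":[[0.005,-0.0001,0],[0.005,-0.0001,0],[0.004,-0.0001,0],[0.002,0,0],[0,0,0]],"angular":[[0,0,0],[0,0,0],[0,0,0],[0,0,0],[0,0,0]],"hand":[1,1,1,1,1]}' | grep -E "cont|tool"
python3 -c "
from look import *
look('w12')
w=ld('w12'); g=cv2.GaussianBlur(cv2.cvtColor(w['color'],cv2.COLOR_RGB2GRAY),(0,0),1).astype(float)
for v in range(5,245,40):
    d=np.gradient(g[v]); k=[i for i in range(120,520) if abs(d[i])>8 and abs(d[i])>=abs(d[i-1]) and abs(d[i])>abs(d[i+1])]
    print(v,[(i,round(d[i]),df(ray(w,(sub(d,i),v),.075))[0],df(ray(w,(sub(d,i),v),.087)).tolist()) for i in k[:3]+k[-3:]])
"
```

```text
tool_pos: [0.4989, -0.1483, 0.0928]
contact_force: [0.5, -2.2, -0.3]
tool_pos: [0.4981, -0.1229, 0.0929]
contact_force: [0.1, -3.2, 2.4]
tool_pos: [0.4973, -0.1065, 0.0926]
contact_force: [0.3, -0.7, 0.1]
t 22.3 tool duct [ -0.5 -77.5] z 0.0926 F [ 0.3 -0.7  0.1] Rx [-1.880e-02  9.998e-01  6.000e-04]
5 [(150, 32, np.float64(-79.2), [-72.8, 37.3]), (184, 21, np.float64(-63.4), [-58.3, 37.3]), (459, -20, np.float64(63.7), [58.6, 37.3]), (184, 21, np.float64(-63.4), [-58.3, 37.3]), (459, -20, np.float64(63.7), [58.6, 37.3]), (494, -33, np.float64(79.5), [73.2, 37.3])]
45 [(155, 32, np.float64(-79.3), [-72.9, 21.9]), (188, 21, np.float64(-63.7), [-58.5, 21.9]), (456, -20, np.float64(64.0), [58.9, 21.9]), (188, 21, np.float64(-63.7), [-58.5, 21.9]), (456, -20, np.float64(64.0), [58.9, 21.9]), (488, -32, np.float64(79.5), [73.2, 21.9])]
85 [(161, 30, np.float64(-79.3), [-72.9, 5.5]), (192, 20, np.float64(-64.0), [-58.9, 5.5]), (452, -20, np.float64(64.4), [59.3, 5.5]), (192, 20, np.float64(-64.0), [-58.9, 5.5]), (452, -20, np.float64(64.4), [59.3, 5.5]), (483, -34, np.float64(79.5), [73.2, 5.5])]
125 [(166, 30, np.float64(-79.3), [-72.9, -12.0]), (195, 24, np.float64(-64.4), [-59.2, -12.0]), (449, -22, np.float64(64.8), [59.7, -12.0]), (195, 24, np.float64(-64.4), [-59.2, -12.0]), (449, -22, np.float64(64.8), [59.7, -12.0]), (478, -32, np.float64(79.6), [73.2, -12.0])]
165 [(171, 28, np.float64(-79.3), [-72.9, -30.9]), (199, 24, np.float64(-64.7), [-59.5, -30.8]), (445, -22, np.float64(65.2), [60.0, -30.8]), (199, 24, np.float64(-64.7), [-59.5, -30.8]), (445, -22, np.float64(65.2), [60.0, -30.8]), (472, -32, np.float64(79.5), [73.2, -30.8])]
205 [(177, 28, np.float64(-79.3), [-72.9, -51.1]), (203, 24, np.float64(-65.2), [-59.9, -51.1]), (441, -25, np.float64(65.5), [60.3, -51.0]), (203, 24, np.float64(-65.2), [-59.9, -51.1]), (441, -25, np.float64(65.5), [60.3, -51.0]), (467, -31, np.float64(79.6), [73.3, -51.0])]
```

View pics/w12.png

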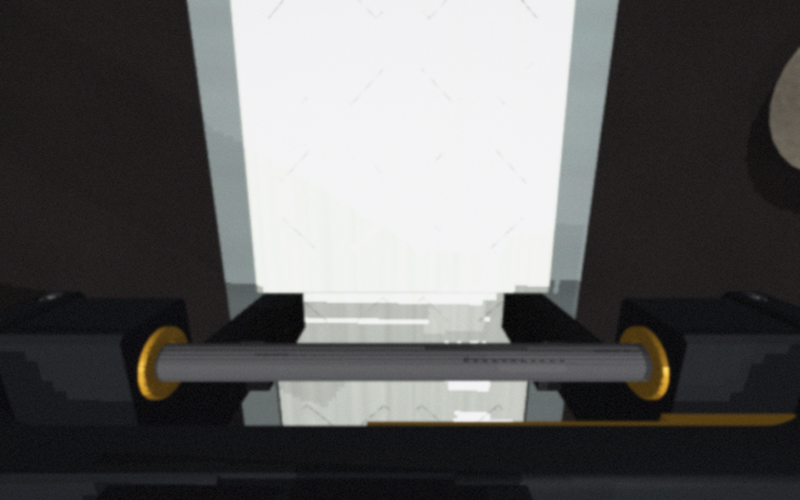

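The wrist view shows the cover centred (edges −59.9/+60.3 mm) and straight, with its leading end tipped down into the bay. I keep pushing.

```bash
python3 -m pendant '{"travel":[[0.003,0,0],[0.004,0,0],[0.005,0,0],[0.005,0,0],[0.005,0,0]],"angular":[[0,0,0],[0,0,0],[0,0,0],[0,0,0],[0,0,0]],"hand":[1,1,1,1,1]}' | grep -E "cont|tool"
python3 -m pendant '{"travel":[[0.005,0,0],[0.005,0,0],[0.004,0,0],[0.003,0,0],[0.002,0,0]],"angular":[[0,0,0],[0,0,0],[0,0,0],[0,0,0],[0,0,0]],"hand":[1,1,1,1,1]}' | grep -E "cont|tool"
python3 -m pendant '{"travel":[[0.001,0,0],[0.001,0,0],[0.0005,0,0],[0,0,0],[0,0,0]],"angular":[[0,0,0],[0,0,0],[0,0,0],[0,0,0],[0,0,0]],"hand":[1,1,1,1,1]}' | grep -E "cont|tool"
python3 -c "
from look import *
look('w13')
w=ld('w13'); g=cv2.GaussianBlur(cv2.cvtColor(w['color'],cv2.COLOR_RGB2GRAY),(0,0),1).astype(float)
for v in range(5,245,40):
    d=np.gradient(g[v]); k=[i for i in range(120,520) if abs(d[i])>8 and abs(d[i])>=abs(d[i-1]) and abs(d[i])>abs(d[i+1])]
    print(v,[(i,round(d[i]),df(ray(w,(sub(d,i),v),.075))[0],df(ray(w,(sub(d,i),v),.082)).tolist()) for i in k[:3]+k[-3:]])
for u in(260,320,380):
    d=np.gradient(g[:,u]); print(u,[(i,round(d[i]),df(ray(w,(u,i),.082))[1]) for i in range(150,260) if abs(d[i])>6 and abs(d[i])>=abs(d[i-1]) and abs(d[i])>abs(d[i+1])])
"
```

```text
tool_pos: [0.497, -0.0846, 0.0927]
contact_force: [-0.0, -2.3, -1.8]
tool_pos: [0.4967, -0.066, 0.0928]
contact_force: [0.2, -2.9, 0.1]
tool_pos: [0.4964, -0.0637, 0.0927]
contact_force: [-0.2, -2.7, -0.6]
t 23.85 tool duct [ -0.7 -34.7] z 0.0927 F [-0.2 -2.7 -0.6] Rx [-1.810e-02  9.998e-01  2.000e-04]
5 [(150, 31, np.float64(-79.2), [-75.5, 81.9]), (189, -26, np.float64(-61.1), [-58.2, 81.9]), (194, 47, np.float64(-59.0), [-56.2, 81.9]), (194, 47, np.float64(-59.0), [-56.2, 81.9]), (460, -22, np.float64(63.8), [60.8, 81.8]), (494, -32, np.float64(79.5), [75.9, 81.8])]
45 [(155, 30, np.float64(-79.2), [-75.5, 66.0]), (193, -26, np.float64(-61.1), [-58.2, 66.0]), (198, 47, np.float64(-59.0), [-56.2, 66.0]), (198, 47, np.float64(-59.0), [-56.2, 66.0]), (456, -20, np.float64(63.8), [60.9, 65.9]), (489, -33, np.float64(79.6), [75.9, 65.9])]
85 [(161, 32, np.float64(-79.2), [-75.5, 49.0]), (198, -26, np.float64(-61.1), [-58.2, 49.0]), (202, 50, np.float64(-59.0), [-56.2, 49.0]), (202, 50, np.float64(-59.0), [-56.2, 49.0]), (451, -20, np.float64(63.9), [60.9, 48.9]), (483, -32, np.float64(
[... 556 characters left out ...]
75.9, 11.3])]
205 [(177, 30, np.float64(-79.3), [-75.5, -9.6]), (210, -22, np.float64(-61.2), [-58.3, -9.7]), (214, 46, np.float64(-58.9), [-56.1, -9.7]), (214, 46, np.float64(-58.9), [-56.1, -9.7]), (438, -24, np.float64(63.9), [60.9, -9.7]), (467, -30, np.float64(79.6), [75.9, -9.7])]
260 [(227, -54, np.float64(-21.9)), (231, 53, np.float64(-24.1)), (241, -14, np.float64(-29.9)), (253, 14, np.float64(-37.0)), (258, -15, np.float64(-40.0))]
320 [(228, -40, np.float64(-22.4)), (231, 40, np.float64(-24.1)), (242, -13, np.float64(-30.5)), (254, 13, np.float64(-37.5)), (259, -14, np.float64(-40.5))]
380 [(229, -21, np.float64(-23.0)), (232, 21, np.float64(-24.7)), (243, -10, np.float64(-31.1))]
```

The left side has dropped (a gap shows at −61…−59) and the right side is still up on its rail. I back off, raise and check again.

```bash
python3 -m pendant '{"travel":[[-0.004,0,0],[-0.008,0,0],[0,0,-0.03],[0,0,-0.03],[0,0,0]],"angular":[[0,0,0],[0,0,0],[0,0,0],[0,0,0],[0,0,0]],"hand":[1,1,1,1,1]}' | grep -E "cont|tool"
python3 -c "
from look import *
look('w14')
w=ld('w14'); g=cv2.GaussianBlur(cv2.cvtColor(w['color'],cv2.COLOR_RGB2GRAY),(0,0),1).astype(float)
for v in (5,105,195):
    d=np.gradient(g[v]); k=[i for i in range(120,520) if abs(d[i])>8 and abs(d[i])>=abs(d[i-1]) and abs(d[i])>abs(d[i+1])]
    print(v,[(i,round(d[i]),df(ray(w,(sub(d,i),v),.075)).tolist()) for i in k[:3]+k[-3:]])
for u in(260,320,380):
    d=np.gradient(g[:,u]); print(u,[(i,round(d[i]),df(ray(w,(u,i),.075))[1]) for i in range(5,230) if abs(d[i])>8 and abs(d[i])>=abs(d[i-1]) and abs(d[i])>abs(d[i+1])])
"
```

```text
tool_pos: [0.4989, -0.0765, 0.1557]
contact_force: [0.6, 0.1, 0.2]
t 24.4 tool duct [  1.6 -47.6] z 0.1557 F [0.6 0.1 0.2] Rx [-1.770e-02  9.998e-01  1.000e-04]
5 [(196, 30, [-79.3, 93.5]), (224, -21, [-61.4, 93.6]), (227, 44, [-59.0, 93.6]), (227, 44, [-59.0, 93.6]), (413, -20, [62.7, 93.7]), (439, -34, [79.5, 93.7])]
105 [(206, 32, [-79.3, 31.4]), (231, -19, [-61.6, 31.4]), (235, 42, [-58.9, 31.4]), (235, 42, [-58.9, 31.4]), (406, -19, [62.7, 31.3]), (430, -36, [79.6, 31.3])]
195 [(215, 28, [-79.2, -34.5]), (240, 32, [-60.1, -34.5]), (246, -40, [-56.0, -34.5]), (391, 38, [56.2, -34.7]), (397, -32, [60.3, -34.7]), (422, -31, [79.5, -34.8])]
260 [(182, -49, np.float64(-24.3)), (185, 53, np.float64(-26.7))]
320 [(182, -43, np.float64(-24.4)), (185, 44, np.float64(-26.8))]
380 [(182, -36, np.float64(-24.5)), (185, 34, np.float64(-26.8)), (191, -9, np.float64(-31.5)), (196, 8, np.float64(-35.5)), (222, -15, np.float64(-56.7))]
```

View pics/w14.png

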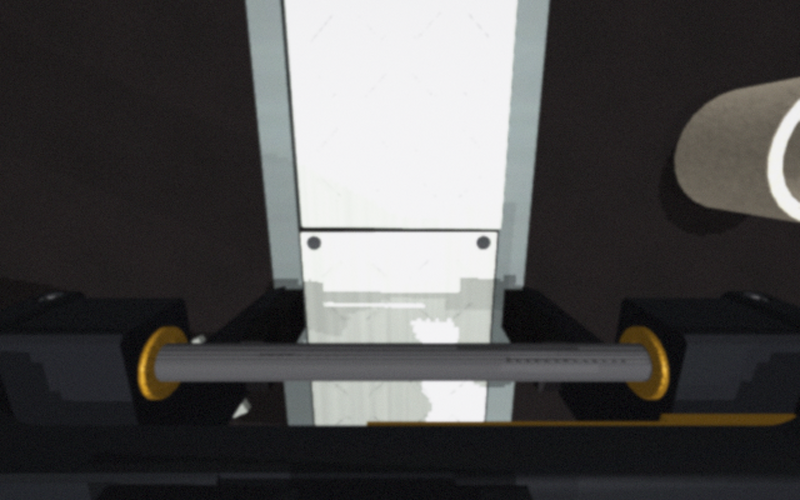

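The wrist view shows the tail past the near edge (gap line at y≈230) and the left edge in with a dark gap. By parallax the right edge is about 8 mm high, hung on the right rail. I nudge it toward −x from the right with both fingers.

```bash
python3 -m pendant '{"travel":[[0,0,0],[0,0,0],[0,0,0],[0,0,0],[0,0,0]],"angular":[[0,0,0.1428],[0,0,0.1428],[0,0,0.1428],[0,0,0.1428],[0,0,0.1428]],"hand":[1,1,1,1,1]}' | grep -E "cont|tool"
python3 -m pendant '{"travel":[[0,0,0],[0,0,0],[0,0,0],[0,0,0],[0,0,0]],"angular":[[0,0,0.1428],[0,0,0.1428],[0,0,0.1428],[0,0,0.1428],[0,0,0.1428]],"hand":[1,1,1,1,1]}' | grep -E "cont|tool"
python3 -m pendant '{"travel":[[0,0,0],[0.028,-0.035,0],[0.028,-0.035,0],[0.028,-0.035,0],[0,0,0]],"angular":[[0,0,0.1428],[0,0,0],[0,0,0],[0,0,0],[0,0,0]],"hand":[1,1,1,1,1]}' | grep -E "cont|tool"
python3 -m pendant '{"travel":[[0,0,0.02],[0,0,0.02],[0,0,0.015],[0,0,0.0075],[0,0,0]],"angular":[[0,0,0],[0,0,0],[0,0,0],[0,0,0],[0,0,0]],"hand":[1,1,1,1,1]}' | grep -E "cont|tool"
python3 -c "
from look import *
look('w15')"
```

```text
tool_pos: [0.4961, -0.0757, 0.1516]
contact_force: [0.9, 0.1, 0.6]
tool_pos: [0.4961, -0.0757, 0.1516]
contact_force: [1.3, 1.0, -0.6]
tool_pos: [0.5815, 0.0374, 0.1507]
contact_force: [-0.3, 0.6, -0.4]
tool_pos: [0.5782, 0.0302, 0.0899]
contact_force: [-0.4, 0.3, -0.3]
t 26.45 tool duct [82.9 57.6] z 0.0899 F [-0.4  0.3 -0.3] Rx [ 0.9998  0.0173 -0.0016]
```

```bash
python3 -m pendant '{"travel":[[-0.004,0,-0.001],[-0.004,0,0],[-0.002,0,0],[-0.001,0,0],[-0.001,0,0]],"angular":[[0,0,0],[0,0,0],[0,0,0],[0,0,0],[0,0,0]],"hand":[1,1,1,1,1]}' | grep -E "cont|tool"
python3 -m pendant '{"travel":[[-0.0005,0,0],[-0.0005,0,0],[-0.0005,0,0],[0,0,0]],"angular":[[0,0,0],[0,0,0],[0,0,0],[0,0,0]],"hand":[1,1,1,1]}' | grep -E "cont|tool"
python3 -m pendant '{"travel":[[-0.0005,0,0],[-0.0005,0,0],[-0.0005,0,0],[0,0,0]],"angular":[[0,0,0],[0,0,0],[0,0,0],[0,0,0]],"hand":[1,1,1,1]}' | grep -E "cont|tool"
python3 -c "
from look import *
look('w15')"
```

```text
tool_pos: [0.5668, 0.0307, 0.0913]
contact_force: [-0.6, 0.9, 0.1]
tool_pos: [0.5657, 0.0306, 0.0913]
contact_force: [1.2, -0.1, -0.3]
tool_pos: [0.5654, 0.0306, 0.0918]
contact_force: [4.5, 0.9, -1.1]
t 27.8 tool duct [70.1 58.3] z 0.0918 F [ 4.5  0.9 -1.1] Rx [0.9998 0.0184 0.0032]
```

```bash
for i in 1; do python3 -m pendant '{"travel":[[-0.0005,0,0],[-0.0005,0,0],[-0.0005,0,0],[0,0,0]],"angular":[[0,0,0],[0,0,0],[0,0,0],[0,0,0]],"hand":[1,1,1,1]}' | grep -E "cont|tool"; done
python3 -m pendant '{"travel":[[-0.0005,0,0],[-0.0005,0,0],[-0.0005,0,0],[0,0,0]],"angular":[[0,0,0],[0,0,0],[0,0,0],[0,0,0]],"hand":[1,1,1,1]}' | grep -E "cont|tool"
python3 -c "
from look import *
look('w15')"
```

```text
tool_pos: [0.5647, 0.0305, 0.0921]
contact_force: [6.7, -0.8, -0.7]
tool_pos: [0.5639, 0.0305, 0.0923]
contact_force: [8.7, 0.9, -0.7]
t 28.65 tool duct [68.6 58.3] z 0.0923 F [ 8.7  0.9 -0.7] Rx [0.9998 0.0184 0.0062]
```

```bash
python3 -m pendant '{"travel":[[0.006,0,0],[0.008,0,0],[0,0,-0.03],[0,0,-0.03],[0,0,-0.02]],"angular":[[0,0,0],[0,0,0],[0,0,0],[0,0,0],[0,0,0]],"hand":[1,1,1,1,1]}' | grep -E "cont|tool"
python3 -m pendant '{"travel":[[-0.04,0,0],[-0.04,0,0],[-0.03,0,0],[0,0,0],[0,0,0]],"angular":[[0,0,0],[0,0,0],[0,0,0],[0,0,0],[0,0,0]],"hand":[0.5,0,0,0,0]}' | grep -E "cont|tool"
python3 -c "
from look import *
look('w16')
w=ld('w16'); g=cv2.GaussianBlur(cv2.cvtColor(w['color'],cv2.COLOR_RGB2GRAY),(0,0),1).astype(float)
for u in range(200,440,40):
    d=np.gradient(g[:,u]); print(u,[(i,round(d[i]),df(ray(w,(u,sub(d,i)),.075)).tolist()) for i in range(3,300) if abs(d[i])>8 and abs(d[i])>=abs(d[i-1]) and abs(d[i])>abs(d[i+1])])
"
```

```text
tool_pos: [0.5748, 0.0303, 0.1726]
contact_force: [-0.1, -0.0, 0.3]
tool_pos: [0.4647, 0.0291, 0.1713]
contact_force: [0.4, -0.8, 0.6]
t 29.7 tool duct [-30.6  58.7] z 0.1713 F [ 0.4 -0.8  0.6] Rx [ 9.998e-01  1.840e-02 -6.000e-04]
200 [(46, 50, [90.6, 147.9]), (52, -26, [86.4, 148.3]), (62, 12, [79.9, 149.1]), (90, 32, [60.2, 151.3]), (238, -58, [-59.7, 164.6]), (262, 12, [-81.8, 167.1])]
240 [(63, 35, [79.4, 119.7]), (89, 20, [61.2, 121.0]), (238, -43, [-59.0, 130.0]), (244, -21, [-64.5, 130.4]), (276, 10, [-95.7, 132.8])]
280 [(63, 35, [79.3, 90.2]), (89, 18, [61.1, 90.9]), (182, -12, [-10.0, 93.7]), (237, -29, [-58.8, 95.5]), (259, -17, [-79.4, 96.3])]
320 [(63, 35, [79.4, 60.8]), (89, 20, [61.1, 60.8]), (184, -12, [-11.7, 61.0]), (238, -28, [-58.8, 61.1]), (259, -17, [-79.5, 61.1])]
360 [(63, 35, [79.3, 31.3]), (89, 20, [61.1, 30.7]), (193, -15, [-19.5, 28.0]), (237, -30, [-58.7, 26.6]), (259, -18, [-79.5, 25.9])]
400 [(63, 34, [79.3, 1.9]), (89, 21, [61.2, 0.6]), (192, -12, [-18.3, -5.0]), (237, -34, [-58.7, -7.8])]
```

View pics/w16.png

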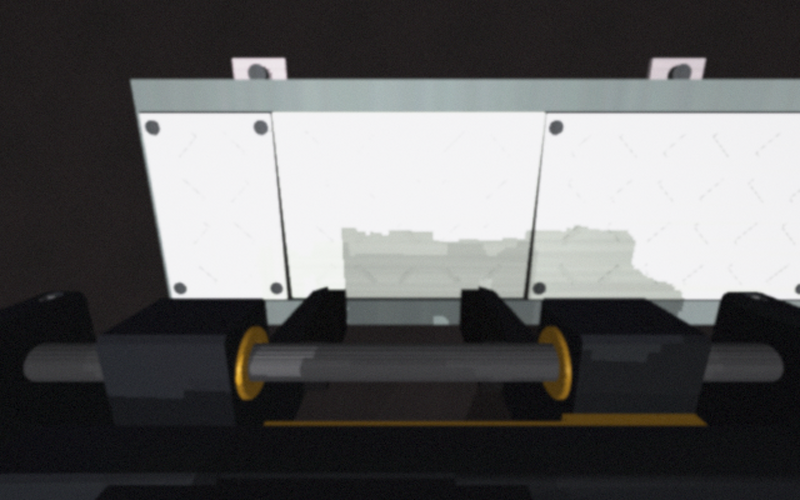

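The cover now looks flat between the end gaps (x≈280 and 535), with its left edge down. I probe and press with closed fingertips near the far end, right side first, since touch height gives the level.

```bash
python3 -m pendant '{"travel":[[0.03,-0.028,0.02],[0.03,-0.028,0.02],[0,0,0.02],[0,0,0.006],[0,0,0]],"angular":[[0,0,0],[0,0,0],[0,0,0],[0,0,0],[0,0,0]],"hand":[0,0,0,0,0]}' | grep -E "cont|tool|opening"
python3 -m pendant '{"travel":[[0,0,0.002],[0,0,0.002],[0,0,0.001],[0,0,0.001],[0,0,0]],"angular":[[0,0,0],[0,0,0],[0,0,0],[0,0,0],[0,0,0]],"hand":[0,0,0,0,0]}' | grep -E "cont|tool"
python3 -m pendant '{"travel":[[0,0,0.001],[0,0,0.001],[0,0,0.001],[0,0,0]],"angular":[[0,0,0],[0,0,0],[0,0,0],[0,0,0]],"hand":[0,0,0,0]}' | grep -E "cont|tool"
python3 -m pendant '{"travel":[[0,0,0.001],[0,0,0.001],[0,0,0]],"angular":[[0,0,0],[0,0,0],[0,0,0]],"hand":[0,0,0]}' | grep -E "cont|tool"
```

```text
tool_pos: [0.5236, 0.0848, 0.1046]
contact_force: [-0.2, -0.7, 0.9]
opening: 0.0062
tool_pos: [0.5238, 0.0859, 0.0994]
contact_force: [-0.7, -0.2, 0.2]
tool_pos: [0.5239, 0.0859, 0.0963]
contact_force: [-0.5, 0.5, 1.6]
tool_pos: [0.5241, 0.086, 0.0951]
contact_force: [-4.0, 1.5, 11.9]
```

```bash
python3 -m pendant '{"travel":[[0,0,0.0007],[0,0,0.0007],[0,0,0]],"angular":[[0,0,0],[0,0,0],[0,0,0]],"hand":[0,0,0]}' | grep -E "cont|tool"
python3 -m pendant '{"travel":[[0,0,0.0007],[0,0,0.0007],[0,0,0]],"angular":[[0,0,0],[0,0,0],[0,0,0]],"hand":[0,0,0]}' | grep -E "cont|tool"
```

```text
tool_pos: [0.5242, 0.0861, 0.0941]
contact_force: [-5.6, 2.0, 17.5]
tool_pos: [0.5243, 0.086, 0.0921]
contact_force: [-0.9, 1.5, 6.5]
```

```bash
python3 -m pendant '{"travel":[[0,0,0.001],[0,0,0.001],[0,0,0]],"angular":[[0,0,0],[0,0,0],[0,0,0]],"hand":[0,0,0]}' | grep -E "cont|tool"
python3 -m pendant '{"travel":[[0,0,0.001],[0,0,0.001],[0,0,0]],"angular":[[0,0,0],[0,0,0],[0,0,0]],"hand":[0,0,0]}' | grep -E "cont|tool"
```

```text
tool_pos: [0.5243, 0.0857, 0.0898]
contact_force: [-0.4, 0.7, 5.6]
tool_pos: [0.5243, 0.0856, 0.0894]
contact_force: [-7.4, 0.3, 27.6]
```

```bash
python3 -m pendant '{"travel":[[0,0,-0.02],[0,0.04,0],[0,0.04,0],[0,0.038,0],[0,0,0]],"angular":[[0,0,0],[0,0,0],[0,0,0],[0,0,0],[0,0,0]],"hand":[0,0,0,0,0]}' | grep -E "cont|tool"
python3 -m pendant '{"travel":[[0,0,0.005],[0,0,0.003],[0,0,0.002],[0,0,0],[0,0,0]],"angular":[[0,0,0],[0,0,0],[0,0,0],[0,0,0],[0,0,0]],"hand":[0,0,0,0,0]}' | grep -E "cont|tool"
python3 -m pendant '{"travel":[[0,0,0.001],[0,0,0.001],[0,0,0.001],[0,0,0]],"angular":[[0,0,0],[0,0,0],[0,0,0],[0,0,0]],"hand":[0,0,0,0]}' | grep -E "cont|tool"
python3 -m pendant '{"travel":[[0,0,0.001],[0,0,0.0005],[0,0,0]],"angular":[[0,0,0],[0,0,0],[0,0,0]],"hand":[0,0,0]}' | grep -E "cont|tool"
```

```text
tool_pos: [0.5255, -0.0383, 0.1081]
contact_force: [-0.2, -0.4, 0.2]
tool_pos: [0.526, -0.0314, 0.0973]
contact_force: [0.3, 0.4, 0.1]
tool_pos: [0.5259, -0.0321, 0.0943]
contact_force: [-1.3, 0.3, -0.1]
tool_pos: [0.5259, -0.0322, 0.0928]
contact_force: [-0.5, -0.5, -0.5]
```

```bash
python3 -m pendant '{"travel":[[0,0,0.001],[0,0,0.001],[0,0,0.001],[0,0,0]],"angular":[[0,0,0],[0,0,0],[0,0,0],[0,0,0]],"hand":[0,0,0,0]}' | grep -E "cont|tool"
python3 -m pendant '{"travel":[[0,0,0.001],[0,0,0.001],[0,0,0]],"angular":[[0,0,0],[0,0,0],[0,0,0]],"hand":[0,0,0]}' | grep -E "cont|tool"
```

```text
tool_pos: [0.5259, -0.0321, 0.0898]
contact_force: [-0.5, -0.6, -0.2]
tool_pos: [0.526, -0.0322, 0.0894]
contact_force: [-6.4, 3.4, 20.7]
```

The near right is already home too (same touch height). Now the left corners.

```bash
python3 -m pendant '{"travel":[[0,0,-0.015],[-0.035,0,0],[-0.03,0,0],[0,0,0],[0,0,0.008]],"angular":[[0,0,0],[0,0,0],[0,0,0],[0,0,0],[0,0,0]],"hand":[0,0,0,0,0]}' | grep -E "cont|tool"
python3 -m pendant '{"travel":[[0,0,0.003],[0,0,0.002],[0,0,0.001],[0,0,0.001],[0,0,0]],"angular":[[0,0,0],[0,0,0],[0,0,0],[0,0,0],[0,0,0]],"hand":[0,0,0,0,0]}' | grep -E "cont|tool"
python3 -m pendant '{"travel":[[0,0,-0.015],[0,-0.04,0],[0,-0.04,0],[0,-0.038,0],[0,0,0]],"angular":[[0,0,0],[0,0,0],[0,0,0],[0,0,0],[0,0,0]],"hand":[0,0,0,0,0]}' | grep -E "cont|tool"
python3 -m pendant '{"travel":[[0,0,0.006],[0,0,0.004],[0,0,0.003],[0,0,0.002],[0,0,0]],"angular":[[0,0,0],[0,0,0],[0,0,0],[0,0,0],[0,0,0]],"hand":[0,0,0,0,0]}' | grep -E "cont|tool"
```

```text
tool_pos: [0.462, -0.0331, 0.0956]
contact_force: [-0.3, -0.1, 0.2]
tool_pos: [0.462, -0.0334, 0.0894]
contact_force: [-6.8, 2.4, 29.8]
tool_pos: [0.4593, 0.0902, 0.1022]
contact_force: [-0.5, -0.2, 0.3]
tool_pos: [0.4589, 0.0831, 0.0894]
contact_force: [-8.8, 0.1, 30.3]
```

```bash
python3 -m pendant '{"travel":[[0,0,-0.03],[0,0,-0.04],[0,0.025,-0.04],[0,0.025,-0.03],[0,0,0]],"angular":[[0,0,0],[0,0,0],[0,0,0],[0,0,0],[0,0,0]],"hand":[0,0,0,0,0]}' | grep -E "cont|tool"
python3 -c "
from look import *
look('w17')
w=ld('w17'); g=cv2.GaussianBlur(cv2.cvtColor(w['color'],cv2.COLOR_RGB2GRAY),(0,0),1).astype(float)
for u in (280,320,360):
    d=np.gradient(g[:,u]); print(u,[(i,round(d[i]),df(ray(w,(u,sub(d,i)),.075)).tolist()) for i in range(3,260) if abs(d[i])>8 and abs(d[i])>=abs(d[i-1]) and abs(d[i])>abs(d[i+1])])
for v in (110,150,190):
    d=np.gradient(g[v]); print(v,[(i,round(d[i]),df(ray(w,(sub(d,i),v),.075)).tolist()) for i in range(180,480) if abs(d[i])>8 and abs(d[i])>=abs(d[i-1]) and abs(d[i])>abs(d[i+1])])
"
```

```text
tool_pos: [0.4616, 0.0304, 0.2311]
contact_force: [0.5, -0.3, -0.3]
t 37.55 tool duct [-33.6  60. ] z 0.2311 F [ 0.5 -0.3 -0.3] Rx [0.9999 0.0113 0.0063]
280 [(74, 37, [79.4, 99.5]), (95, 22, [60.3, 100.4]), (214, -36, [-58.9, 105.7]), (233, -29, [-79.4, 106.6])]
320 [(74, 36, [79.3, 61.9]), (95, 24, [60.1, 62.1]), (181, -10, [-22.9, 62.9]), (214, -29, [-58.7, 63.2]), (231, -22, [-78.1, 63.4])]
360 [(73, 34, [79.4, 24.4]), (95, 25, [60.1, 23.9]), (179, -10, [-21.2, 21.7]), (214, -30, [-59.0, 20.8]), (232, -20, [-79.3, 20.2])]
110 [(241, -50, [47.3, 139.0]), (244, 49, [47.2, 135.6]), (409, -40, [46.1, -23.7]), (412, 40, [46.0, -27.0])]
150 [(244, -48, [8.9, 139.1]), (247, 48, [8.9, 135.7]), (406, -39, [7.8, -23.7]), (409, 37, [7.8, -27.0])]
190 [(247, -46, [-32.2, 139.2]), (250, 46, [-32.2, 135.6]), (304, -12, [-32.6, 79.8]), (403, -36, [-33.3, -23.4]), (407, 37, [-33.3, -27.2])]
```

View pics/w17.png

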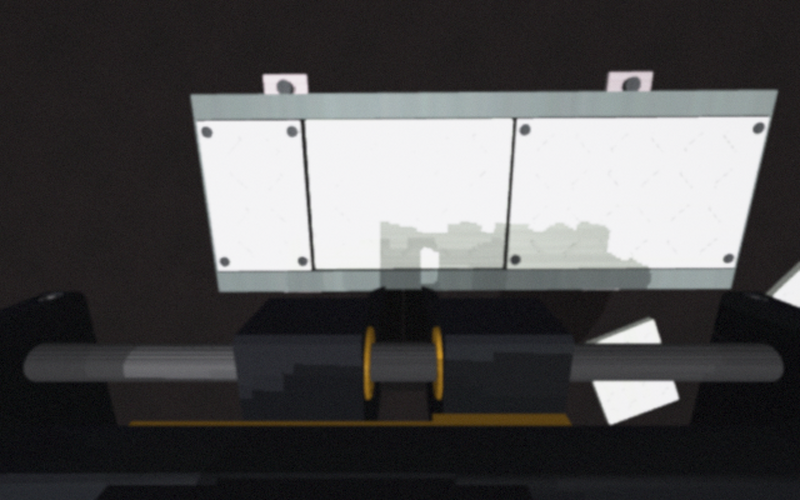

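The picture shows the cover flush between the fixed covers, with even end gaps at x≈305 and 510. All four corners touched at the same height, and the tool is clear, so I hand in.

```bash
python3 -c "
from cell import env
print(env.hand_in())"
```

```text
the job is handed in; nothing more can be done
None
```

The cover is in the bay, pressed past its strips, and I handed the job in at about 38 s: all four pressed points bottomed at the same height (0.0894 m), the end gaps look even, and no verdict came back.

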